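# Hang the rinsed caddies to dry and start the dryer

## Robot

A 6-joint arm with a two-finger parallel gripper is mounted at the origin on the work surface. World frame = base frame: x ahead of the robot, y to its left, z up, the work surface at z = 0. Lengths are in m, angles in rad, forces in N, time in s.
With the tool pointing down it reaches from about 0.375 to 0.9 m from the base axis. Payload 3.1 kg.
Tool frame: the origin (TCP) lies on the mounting face of the last link; the fingertips stand 182 mm ahead of it and the grasp point (between the pads) lies 164 mm ahead of it; z points along the fingers, y is the direction in which the jaws open and shut (so a half turn about z gives the same grasp; the last joint's range is limited). The gripper opens to 87 mm and grips with 3 to 60 N. Pads are 19 mm wide; open, the fingers measure 117 mm over their backs; the gripper's body (75 mm by 190 mm) begins 51 mm behind the grasp point.
Start: joints at [-1.462, 0.527, 1.433, -0, 1.181, -0.178], TCP at [0.177, -0.599, 0.405] pointing down, gripper open.
Joint ranges: [-3.08, 3.08], [-0.75, 2.2], [0.22, 2.44], [-1.43, 4.57], [0, 2.65], [-2.85, 2.85]. Speed limits (rad/s): [2.79, 2.79, 3.14, 3.14, 3.14, 3.14].

## Interface

Orientations are given as a unit quaternion [x, y, z, w].
In Python, from rig import robot, camera, camera_model gives the robot as it stands.
- The arm moves only by the tool drive_tool, never from a script. Its argument "plan" is a list that holds one entry, the list of rows, each a list of 6 numbers: the shift along the world's x, y, z in units of 2.5 cm (1.0 is 2.5 cm), then the turn, a rotation vector about the world's x, y, z in units of 6 degrees (1.0 is 6 degrees). A call has 1 to 8 rows; each row shifts and turns the commanded pose from where the row before left it; what a row does not reach is not made up. A row lasts 1/8 s, in which the tool goes at most 62.5 mm and 10.7 degrees, less where a joint would pass 70% of its speed; a pose out of reach is approached as far as the arm can. A call with a number of a shift or a turn outside -1 to 1 is refused whole. A call with a gripper value outside its range is refused whole. "grip" is the closure, from 0 (fully open) to 1 (shut), set as the call begins (left out, the last holds). The fingers move at their own pace and stop on an object; "force" is the grip in N (left out, the last holds). Time passes only in rows, so rows that do not move let the fingers close. It gives the time, the measured TCP pose, the force and the opening at its end, in the units of the state.
- robot.get_obs(): the state, without advancing time (a new reading comes with each control period).
- camera(name): name is "scene" or "top" or "wrist"; returns the picture (400x640x3 uint8, red, green, blue); there is no depth.
- camera_model(name): a dict with "K" (3x3 intrinsics, pixels), "world_to_cam" (4x4, takes a point from world to camera coordinates); the wrist camera has in their place "tool_from_camera" (4x4, takes a point from camera to tool coordinates, whose origin is the TCP and whose axes are the flange's). Camera axes: x right, y up, looking along -z (the intrinsics and any distortion apply to the point x, -y, -z); pixel columns grow to the right and rows downward; lengths in m; the calibration is good to about 2 mm. The wrist camera is an equidistant fisheye: a pixel r from the principal point sees the ray r / f radians off the axis. A picture is of the moment at which its call begins: read the wrist's pose just before it. camera_model takes no time and is no camera call.
- robot.hand_in(): hands the job in, once; it reports no verdict.
The state is a dict: "time": time; "q": joint angles; "joint_velocities": joint speeds; "joint_torque": joint torques, N m; "position": TCP position; "tool_rot": TCP orientation; "ft_force": force on the tool from outside, world axes, zero at the start; "moment": the same for the moment, N m; "grip_width": finger opening in m.
Only numpy, scipy, OpenCV 4.12 (cv2) and the standard library are available. Lean on these libraries where they do the work, as an engineer would, in place of code of your own. Each camera call takes 0.05 s, during which the arm holds its last target.

## Task

Take the dry red caddy off the drying stand and stand it upright on the cork mat, and hang every rinsed caddy from the counter on the stand's post of its own colour, sliding its side slot over the pin and letting it down so that it hangs upright with the pin in the notch. When all that is done, start the dryer: press the white, then the blue, then the red key fully down, one at a time. Leave the jar, hairbrush, perfume bottles and lotion where they are.

Things in the scene. Friction and masses are not known exactly. Their poses are not given: they have to be found in the camera images.
- caddy_blue: blue caddy, loose, 0.18 kg, may be absent. Origin: centre of underside, z up. All four caddies are alike: twin open tray 56 x 56 mm, 45 high, with an 8 mm thick upright hanger plate across its middle, in the caddy's y-z plane (56 wide in y, thin in x). On the plate a grip bar 14 thick (x), 50 long (y), 105 to 140 mm high. Slot: see green.
- pin_blue (a point): mid-neck of the blue post's pin, on its axis, 125 mm above the counter; x along the pin, z up. All posts are alike, fixed: a coloured upright 16 x 24 mm, 136 high, 48 mm behind (+x of) this point, carries a level 10 mm steel pin pointing to -x (towards the robot). Neck: see green.
- caddy_green: green caddy, loose, 0.18 kg, may be absent. Origin: centre of underside, z up. Slot in each caddy's plate: 18 mm high, 62 to 80 mm above the underside, OPEN at the -y edge, running level in to y = +7. Over its inner end (y -7 to +7) a notch rises to 88 mm. Caddy moves to its own -y over the pin, then sinks 12 mm.
- pin_green (a point): mid-neck of the green post's pin, on its axis, 125 mm above the counter; x along the pin, z up. The plate belongs in the neck, between a 20 mm collar (face at x = +9 mm) and the coloured 24 mm end disc (x = -9 to -14): the disc is bigger than the slot, so slide the plate in sideways along y.
- caddy_yellow: yellow caddy, loose, 0.18 kg, may be absent. Origin: centre of underside, z up. Hanging in its notch, a caddy's underside is 42 mm above the counter and the pin's axis lies 83 mm above the underside on the centre line, over the centre of mass. Rest as blue, green.
- pin_yellow (a point): mid-neck of the yellow post's pin, on its axis, 125 mm above the counter; x along the pin, z up. Rest as blue, green.
- caddy_black: black caddy, loose, 0.18 kg, may be absent. Origin: centre of underside, z up. Shape as blue and green. All start upright on the counter.
- pin_black (a point): mid-neck of the black post's pin, on its axis, 125 mm above the counter; x along the pin, z up. Rest as blue, green.
- caddy_red: dry red caddy, loose, 0.18 kg, same shape and axes as the blue and green ones; always there. At the start it hangs in its notch on the blue post's pin, underside 42 mm above the counter: lift it 12 mm, slide it off to its +y
- mat: cork mat, fixed, 130 x 130 x 4 mm; origin centre of underside; the red caddy's place
- stand: drying stand, fixed: white drip tray 12 mm thick (x from -50 to +70 mm, y +-260 mm) with a grey warm-air housing 110 mm high behind (x +65 to +125 mm). Origin on the counter below the row of pins. The four posts stand in it with their pins in one row along its y, 130 mm apart, in any order of colours, all with the stand's yaw
- console: dryer's key console, fixed, grey, 85 (x) x 200 (y) x 30 mm high; origin centre of its underside. Three spring keys on top in a row along its y: white at +62 mm, blue at 0, red at -62 mm
- key_white (a joint): travel of the white key, m: 0 up, 0.006 fully down, springs back; about 4 N fully down, counts as pressed beyond 0.004
- key_white_top (a point): centre of the top of the white key (round, 34 mm across), pressed straight down
- key_blue (a joint): travel of the blue key, m: 0 up, 0.006 fully down, springs back; about 4 N fully down, counts as pressed beyond 0.004
- key_blue_top (a point): centre of the top of the blue key (round, 34 mm across), pressed straight down
- key_red (a joint): travel of the red key, m: 0 up, 0.006 fully down, springs back; about 4 N fully down, counts as pressed beyond 0.004
- key_red_top (a point): centre of the top of the red key (round, 34 mm across), pressed straight down
- jar: orange ceramic jar with lid, 92 mm across, 116 mm high, bystander; origin centre of underside
- hairbrush: wooden hairbrush, 205 mm long, 52 mm wide head, lying crosswise near the robot's edge of the counter, bystander
- perfume_tall: amber perfume bottle, 40 mm across, 100 mm high, on a fixed glass tray 130 x 200 mm, bystander
- perfume_round: green perfume bottle, 56 mm across, 75 mm high, bystander
- lotion: white lotion bottle, 60 mm across, 150 mm high, bystander
Not all that is in view belongs to the job. There is more than one size of the caddy_blue; the one meant has the size given above.

How it is judged:
By the outcome, as a careful person would: the job done as asked, in the order asked, and still so for the second after the job is handed in, with the robot touching nothing.
Of caddy_blue, caddy_green, caddy_yellow, caddy_black only 3 to 4 are there at a start; the rules pass over those that are not, and their reading is None.
At some moment in a run one of caddy_blue, caddy_green, caddy_yellow, caddy_black may be knocked a few centimetres aside while the robot is not near it.
It also fails if it takes over 210 s, if anything falls off the work surface, if the arm or the gripper's body presses on something with over 40 N, if the wrist force passes 120 N, or if a joint passes its speed limit or range.

## Working session

There is one attempt and no reset: what is moved stays moved. The work goes in short steps, Python scripts to look and compute and a tool call to move; the robot and the scene stay as the last step left them, time stands still between calls to the robot, and variables do not carry over. Pictures are saved under pics/ and viewed, and the job is handed in when it is done.

Besides the shell and the picture viewer there is one more tool, called by a JSON object that holds its "name" and its "arguments", one argument or row to a line. drive_tool: Moves the arm, as the interface text tells. Shifts and turns lie within -1 to 1; 1 stands for 2.5 cm of shift or 6 degrees of turn. Its arguments: {"type":"object","properties":{"plan":{"type":"array","items":{"type":"array","items":{"type":"array","items":{"type":"number","minimum":-1,"maximum":1}}}},"grip":{"type":"number"},"force":{"type":"number"}},"required":["plan"]}

```bash
ls; mkdir -p pics; python3 - <<'E'
from rig import robot,camera,camera_model
import cv2,json
print(robot.get_obs())
for n in ["scene","top","wrist"]:
    im=camera(n); cv2.imwrite(f"pics/a_{n}.png",im[:,:,::-1]); m=camera_model(n); print(n,{k:(v.tolist() if hasattr(v,'tolist') else v) for k,v in m.items()})
E
```

```text
pics
{'time': 0.0, 'q': array([-1.46148924e+00,  5.28469501e-01,  1.43390871e+00, -2.26177710e-05,
        1.18137153e+00, -1.78505659e-01]), 'joint_velocities': array([ 9.68052728e-05, -6.16304400e-04, -2.45644812e-04,  9.46941558e-04,
        1.34964649e-03, -6.24400132e-05]), 'joint_torque': array([-3.38836116e-04, -4.40041780e+01, -1.76589721e+01,  6.32948452e-02,
        5.81247511e-02, -1.76362405e-04]), 'position': array([ 0.177394  , -0.59893805,  0.40376711]), 'tool_rot': array([ 9.89662142e-01,  1.43414369e-01,  2.68580308e-05, -1.07825702e-03]), 'ft_force': array([-0.54997407,  0.74341286,  0.30893943]), 'moment': array([ 0.01144848, -0.01605702, -0.00935174]), 'grip_width': 0.08711363019536845}
scene {'K': [[399.5948070199776, 0.0, 324.6396298781287], [0.0, 399.5948070199776, 208.39760959947026], [0.0, 0.0, 1.0]], 'world_to_cam': [[-0.15421210349320522, 0.9878686767641108, -0.018278528510946957, -0.008408073058926378], [-0.6799441668367179, -0.09268452173858693, 0.7273826430530297, 0.24537749011067161], [0.7168643924208558, 0.12459958626903202, 0.6859886194250335, -1.4527
[... 195 characters left out ...]
2925, -0.9996877528743259, 0.010679542314044865, 0.05747546818883449], [0.9925380208591829, -0.02114634421124327, 0.12008792310401553, -0.4856140391900876], [-0.11982459271740675, 0.013312733738080002, 0.992705816493752, -1.1897992913501168], [0.0, 0.0, 0.0, 1.0]]}
wrist {'K': [[309.70691628693146, 0.0, 323.9956318075045], [0.0, 309.70691628693146, 206.00374208881644], [0.0, 0.0, 1.0]], 'tool_from_camera': [[-0.0008668546426268067, 0.9595073835135743, 0.2816821427530712, 0.07710796756905926], [0.9999992718606474, 0.0005952675320855602, 0.0010497307935241455, 0.00037590334910408973], [0.0008395482131388492, 0.2816828476132302, -0.9595072008689133, 0.019764054508972617], [0.0, 0.0, 0.0, 1.0]]}
```

View pics/a_scene.png

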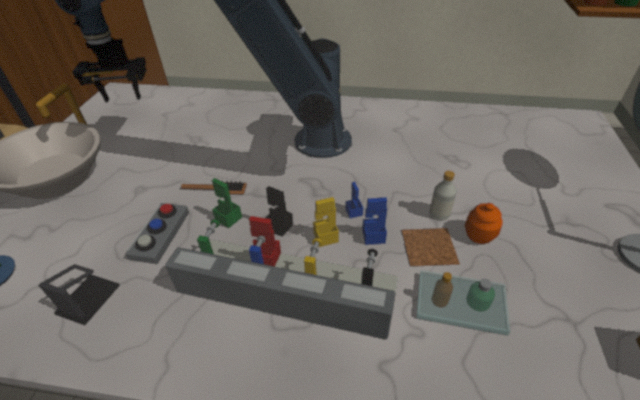

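View pics/a_top.png

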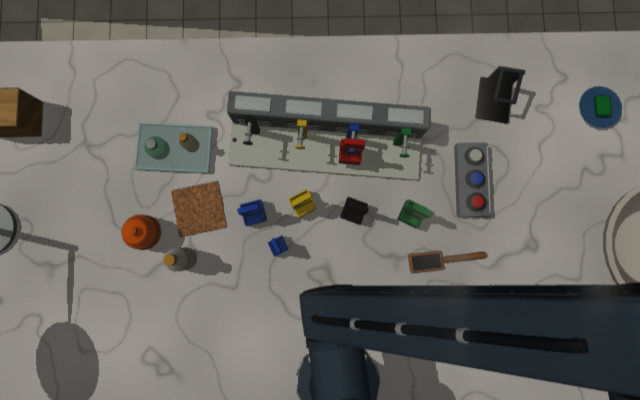

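View pics/a_wrist.png

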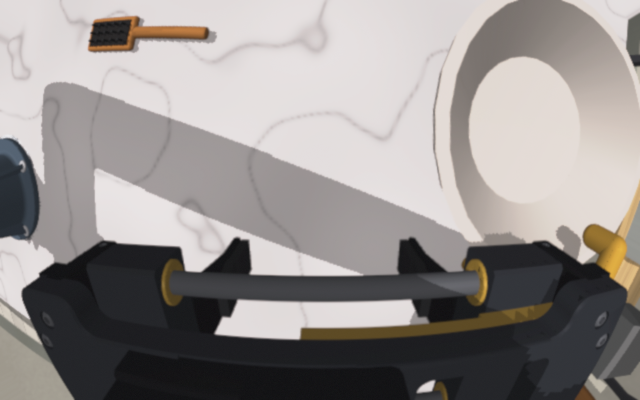

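```bash
python3 - <<'E'
import cv2
a=cv2.imread("pics/a_scene.png")[160:280,180:420]; cv2.imwrite("pics/a_s2.png",cv2.resize(a,None,fx=3.3,fy=3.3,interpolation=cv2.INTER_CUBIC))
a=cv2.imread("pics/a_top.png")[80:270,220:500]; cv2.imwrite("pics/a_t2.png",cv2.resize(a,None,fx=2.85,fy=2.85,interpolation=cv2.INTER_CUBIC))
E
```

```text
(no output)
```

View pics/a_s2.png

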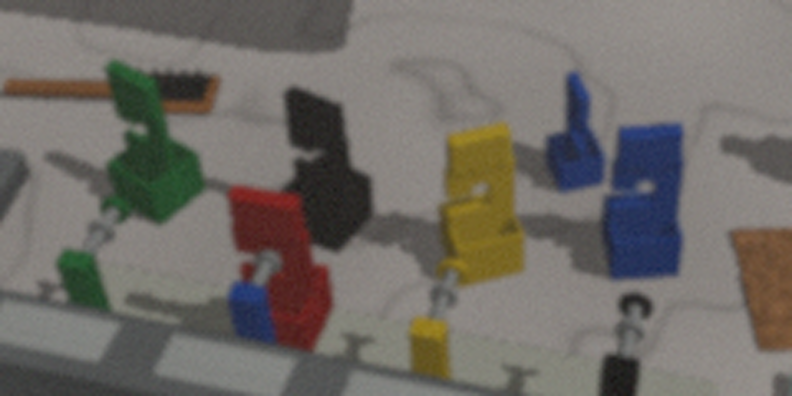

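View pics/a_t2.png

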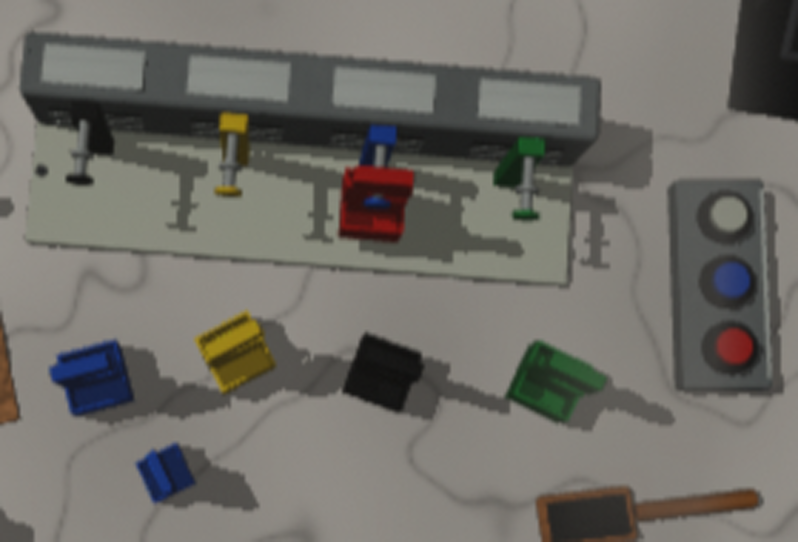

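```bash
cat > h.py <<'E'
import numpy as np, cv2
from rig import robot,camera,camera_model
from scipy.spatial.transform import Rotation as R
def snap(name,fn=None):
    o=robot.get_obs(); im=camera(name)[:,:,::-1].copy()
    if fn: cv2.imwrite('pics/'+fn,im)
    m=camera_model(name); K=np.array(m['K'])
    if name=='wrist':
        T=np.eye(4);T[:3,:3]=R.from_quat(o['tool_rot']).as_matrix();T[:3,3]=o['position']
        C=T@np.array(m['tool_from_camera'])
    else: C=np.linalg.inv(np.array(m['world_to_cam']))
    if fn: np.savez('pics/'+fn+'.npz',K=K,C=C,w=name=='wrist')
    return im,K,C,name=='wrist'
def load(fn):
    d=np.load('pics/'+fn+'.npz'); return cv2.imread('pics/'+fn),d['K'],d['C'],bool(d['w'])
def ray(cam,uv):
    _,K,C,w=cam; uv=np.atleast_2d(np.array(uv,float))
    a=(uv-K[:2,2])/K[0,0]
    if w:
        th=np.linalg.norm(a,axis=1,keepdims=True); s=np.where(th>1e-9,np.sin(th)/np.maximum(th,1e-9),1)
        d=np.c_[a*s,np.cos(th)]
    else: d=np.c_[a,np.ones(len(a))]
    d=d*[1,-1,-1]
    return C[:3,3], d@C[:3,:3].T
def onz(cam,uv,z):
    o,d=ray(cam,uv); t=(z-o[2])/d[:,2]; return o+d*t[:,None]
def proj(cam,p):
    _,K,C,w=cam; p=np.atleast_2d(p); c=(p-C[:3,3])@C[:3,:3]; c=c*[1,-1,-1]
    if w:
        r=np.linalg.norm(c[:,:2],axis=1); th=np.arctan2(r,c[:,2]); a=c[:,:2]/r[:,None]*th[:,None]
    else: a=c[:,:2]/c[:,2:]
    return a*K[0,0]+K[:2,2]
def near2(cam1,uv1,cam2,uv2):
    o1,d1=ray(cam1,uv1);o2,d2=ray(cam2,uv2);d1=d1[0];d2=d2[0]
    A=np.c_[d1,-d2];t=np.linalg.lstsq(A,o2-o1,rcond=None)[0]
    return o1+t[0]*d1,o2+t[1]*d2
def tcp():
    o=robot.get_obs(); M=R.from_quat(o['tool_rot']).as_matrix()
    print('t %.2f'%o['time'],'pos',o['position'].round(4),'yax',np.degrees(np.arctan2(M[1,1],M[0,1])).round(2),'zax',M[:,2].round(4),'w %.4f'%o['grip_width'],'F',o['ft_force'].round(1)); return o
E
python3 - <<'E'
from h import *
import shutil
m=camera_model('top');cam=(cv2.imread('pics/a_top.png'),np.array(m['K']),np.linalg.inv(np.array(m['world_to_cam'])),False)
o=np.array([220,80]); 
f=lambda u,v,z:onz(cam,(np.array([u,v])/2.85+o),z)[0].round(3)
for n,u,v,z in [('bluebar',90,362,.14),('yel',230,335,.14),('blk',390,352,.14),('grn',572,372,.14),('redbar',376,185,.182),('disc k',79,180,.125),('disc y',228,190,.125),('disc g',525,214,.125),('post g',530,147,.136),('post b',383,133,.136),('post y',233,121,.136),('kw',730,214,.035),('kb',732,281,.035),('kr',734,347,.035),('tray LL',27,243,.012),('tray LR',570,284,.012)]: print(n,f(u,v,z))
for u,v in [(200,208),(172,187),(219,181),(228,230),(181,236)]: print('mat',onz(cam,(u,v),.004)[0].round(3))
E
```

```text
bluebar [0.45  0.203 0.14 ]
yel [0.47  0.084 0.14 ]
blk [ 0.453 -0.051  0.14 ]
grn [ 0.432 -0.205  0.14 ]
redbar [ 0.588 -0.04   0.182]
disc k [0.611 0.213 0.125]
disc y [0.599 0.084 0.125]
disc g [ 0.573 -0.174  0.125]
post g [ 0.629 -0.179  0.136]
post b [ 0.644 -0.052  0.136]
post y [0.658 0.078 0.136]
kw [ 0.587 -0.387  0.035]
kb [ 0.523 -0.385  0.035]
kr [ 0.461 -0.383  0.035]
tray LL [0.578 0.278 0.012]
tray LR [ 0.527 -0.238  0.012]
mat [0.463 0.359 0.004]
mat [0.522 0.435 0.004]
mat [0.536 0.308 0.004]
mat [0.402 0.284 0.004]
mat [0.389 0.409 0.004]
```

{"name": "drive_tool", "arguments": {
  "plan": [
    [[0.5,1,0.3,0,0,-0.3],[0.5,1,0.3,0,0,-0.3],[0.5,1,0.3,0,0,-0.3],[0.5,1,0.3,0,0,-0.3],[0.5,1,0.3,0,0,-0.3],[0.5,1,0.3,0,0,-0.3],[0.5,1,0.3,0,0,-0.3],[0.5,1,0.3,0,0,-0.3]]
  ]
}}

```text
time: 1.15
position: [0.2777, -0.3983, 0.4648]
tool_rot: [1.0, 0.018, -0.0, -0.0]
ft_force: [-0.1, -0.1, 0.2]
grip_width: 0.0872
```

{"name": "drive_tool", "arguments": {
  "plan": [
    [[0.5,1,0.2,0,0,-0.1],[0.5,1,0.2,0,0,-0.1],[0.5,1,0.2,0,0,-0.1],[0.5,1,0.2,0,0,-0.1],[0.5,1,0.2,0,0,0],[0.5,1,0.2,0,0,0],[0.5,1,0.2,0,0,0],[0.5,1,0.2,0,0,0]]
  ]
}}

```text
time: 2.15
position: [0.3776, -0.1983, 0.5048]
tool_rot: [1.0, -0.003, -0.0, -0.0]
ft_force: [0.2, -0.4, -0.6]
grip_width: 0.0873
```

{"name": "drive_tool", "arguments": {
  "plan": [
    [[0.6,1,0,0,0,0],[0.6,1,0,0,0,0],[0.6,1,0,0,0,0],[0.6,1,0,0,0,0],[0.6,0.5,0,0,0,0],[0.6,0.5,0,0,0,0],[0,0,0,0,0,0]]
  ]
}}

```text
time: 3.02
position: [0.4678, -0.0737, 0.5045]
tool_rot: [1.0, -0.002, -0.0, -0.0]
ft_force: [-0.7, 0.4, -0.2]
grip_width: 0.0872
```

```bash
python3 - <<'E'
from h import *
tcp(); snap('wrist','b_wrist.png'); snap('top','b_top.png')
E
```

```text
t 3.02 pos [ 0.4678 -0.0737  0.5045] yax -90.2 zax [-4.e-04  1.e-04 -1.e+00] w 0.0872 F [-0.7  0.4 -0.2]
```

View pics/b_wrist.png

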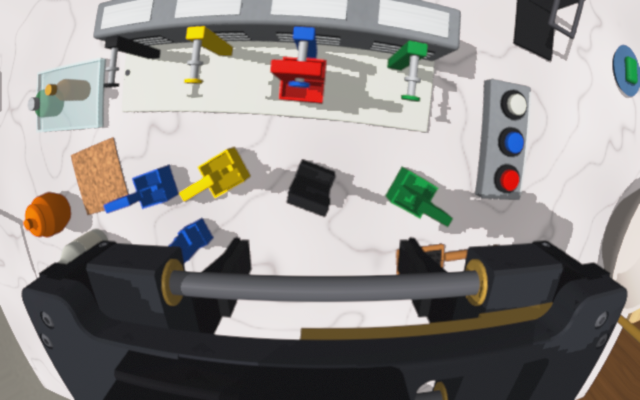

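```bash
python3 - <<'E'
import cv2
a=cv2.imread("pics/b_wrist.png")
cv2.imwrite("pics/b1.png",cv2.resize(a[20:240,70:270],None,fx=2.7,fy=2.7,interpolation=cv2.INTER_CUBIC))
cv2.imwrite("pics/b2.png",cv2.resize(a[20:240,265:540],None,fx=2.7,fy=2.7,interpolation=cv2.INTER_CUBIC))
E
```

```text
(no output)
```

View pics/b1.png

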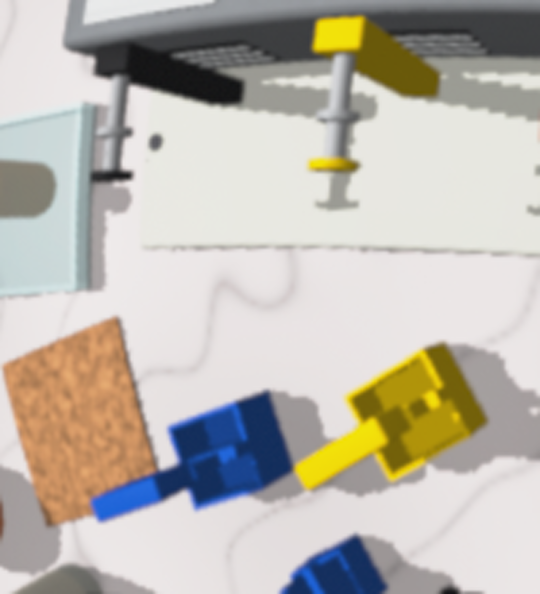

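View pics/b2.png

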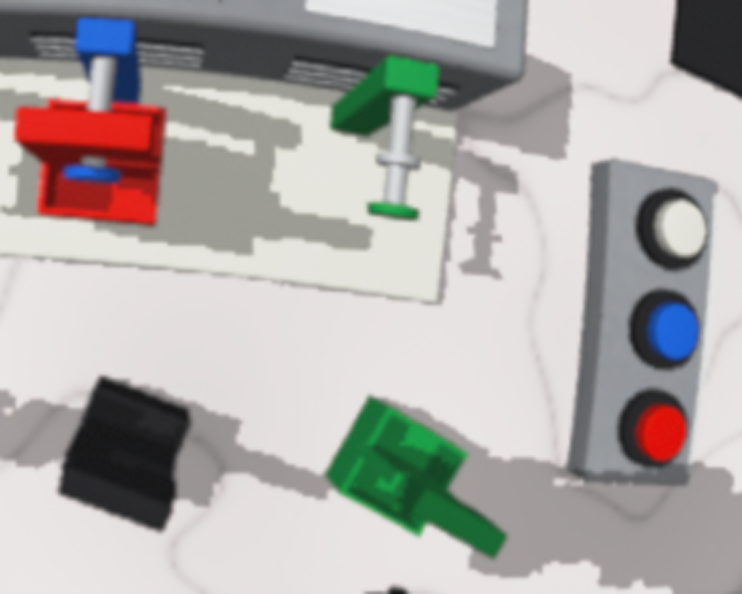

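```bash
cat > bar.py <<'E'
from h import *
RNG={'red':((0,8),(170,180)),'yellow':((22,34),),'green':((50,80),),'blue':((100,125),)}
def mask(im,c,vmin,smin=120):
    hsv=cv2.cvtColor(im,cv2.COLOR_BGR2HSV); m=0
    for a,b in RNG[c]: m=m|cv2.inRange(hsv,(a,smin,vmin),(b,255,255))
    return m
def blobs(m,amin=25):
    n,l,s,c=cv2.connectedComponentsWithStats(m)
    return [(c[i].round(1),s[i],l==i) for i in range(1,n) if s[i,4]>=amin]
def rect(cam,bm,z):
    cs,_=cv2.findContours(bm.astype(np.uint8),cv2.RETR_EXTERNAL,cv2.CHAIN_APPROX_NONE); c=max(cs,key=len)[:,0]
    p=onz(cam,c,z)[:,:2]; (cx,cy),(w,h),a=cv2.minAreaRect((p*1000).astype(np.float32))
    b=cv2.boxPoints(((cx,cy),(w,h),a)); e=max([b[1]-b[0],b[2]-b[1]],key=np.linalg.norm)
    ang=np.degrees(np.arctan2(e[1],e[0]))%180
    return np.round([cx,cy],1),np.round(sorted((w,h)),1),round(ang-90,1)  # yaw of caddy if long side = y
E
python3 - <<'E'
from bar import *
cam=load('b_wrist.png'); im=cam[0]
for c in RNG:
  for v in (130,170,200):
    for b in blobs(mask(im,c,v)): print(c,v,b[0],b[1].tolist())
E
```

```text
red 130 [298.7  66.2] [271, 57, 55, 21, 849]
red 130 [313.5  80.2] [305, 79, 19, 3, 30]
red 130 [302.2  93.4] [279, 80, 45, 23, 632]
red 130 [509.9 179.8] [501, 170, 18, 21, 295]
red 170 [296.5  65.8] [271, 57, 53, 18, 731]
red 170 [303.5  95.3] [279, 81, 44, 21, 344]
red 170 [510.5 180. ] [503, 171, 16, 19, 248]
red 200 [294.7  66.2] [271, 57, 50, 18, 610]
red 200 [315.1  59.4] [307, 59, 16, 2, 27]
red 200 [305.1  95.3] [279, 81, 44, 21, 254]
red 200 [510.6 180. ] [504, 171, 15, 19, 213]
yellow 130 [194.9  32.3] [186, 26, 19, 14, 242]
yellow 130 [191.7  80.3] [184, 78, 17, 5, 63]
yellow 130 [215.1 176.6] [179, 149, 66, 52, 1364]
yellow 170 [195.   32.2] [186, 26, 19, 13, 214]
yellow 170 [189.9  80.2] [184, 78, 13, 5, 46]
yellow 170 [212.7 177. ] [179, 149, 62, 52, 1080]
yellow 200 [194.7  32.2] [186, 27, 18, 12, 186]
yellow 200 [188.8  80.1] [184, 79, 11, 4, 33]
yellow 200 [203.5 181.7] [179, 149, 54, 52, 581]
green 130 [416.8  47.7] [407, 41, 20, 14, 218]
green 130 [631.9  68.9] [627, 57, 11, 25, 206]
green 130 [409.6  97.1] [402, 96, 16, 4, 42]
green 130 [418.  180.8] [401, 171, 3
[... 232 characters left out ...]
 5, 68]
blue 130 [514.5 142.1] [506, 132, 18, 21, 294]
blue 130 [152.6 186.7] [133, 169, 34, 39, 478]
blue 130 [116.6 204.2] [104, 196, 26, 17, 235]
blue 130 [188.1 232.4] [178, 222, 21, 24, 134]
blue 170 [303.1  32.8] [293, 27, 21, 13, 237]
blue 170 [294.7  83.1] [290, 82, 12, 3, 31]
blue 170 [514.9 142.1] [507, 133, 16, 19, 243]
blue 170 [150.2 174.7] [133, 169, 28, 14, 63]
blue 170 [153.5 187.7] [151, 185, 6, 7, 30]
blue 170 [116.1 204.5] [104, 197, 25, 16, 220]
blue 170 [151.  204.3] [141, 202, 22, 6, 30]
blue 170 [185.3 236.2] [178, 230, 13, 15, 53]
blue 200 [303.   32.6] [294, 27, 19, 12, 199]
blue 200 [515.  142.1] [508, 134, 15, 18, 206]
blue 200 [115.9 205. ] [104, 198, 24, 15, 195]
```

```bash
python3 - <<'E'
from bar import *
cam=load('b_wrist.png'); im=cam[0]
P={}
for n,uv in dict(y=(194.9,32.3),g=(416.8,47.7),b=(303.2,32.8)).items(): P[n]=onz(cam,uv,.136)[0]; print('post',n,P[n].round(4))
d=P['y']-P['g']; print('dist',np.linalg.norm(d),'yaw',np.degrees(np.arctan2(-d[0],d[1])))
for n,uv in dict(y=(191.7,80.3),g=(409.6,97.1),b=(296.5,83.4)).items(): p=onz(cam,uv,.13)[0]; print('disc',n,p.round(4),np.linalg.norm((p-P[n])[:2]))
for n,uv in dict(w=(265+680/2.7,20+227/2.7),b=(514.7,142.1),r=(510.2,179.9)).items(): print('key',n,onz(cam,uv,.038)[0].round(4))
# red bar: bright top
for v in (200,215,230):
  for b in blobs(mask(im,'red',v)):
    if b[1][1]<70: print(v,rect(cam,b[2],.182))
print('blue',[rect(cam,b[2],.14) for b in blobs(mask(im,'blue',170)) if abs(b[0][0]-116)<3])
print('blue key size',[rect(cam,b[2],.038) for b in blobs(mask(im,'blue',130)) if abs(b[0][0]-514)<3])
t=load('b_top.png')
cv2.imwrite('pics/b_t2.png',cv2.resize(t[0][80:270,220:500],None,fx=2.85,fy=2.85))
for c in RNG:
  for b in blobs(mask(t[0],c,90)): print(c,b[0],b[1].tolist())
E
```

```text
post y [0.6563 0.0775 0.136 ]
post g [ 0.6299 -0.1801  0.136 ]
post b [ 0.6431 -0.0514  0.136 ]
dist 0.2589609460498341 yaw -5.861740614543419
disc y [0.5976 0.0836 0.13  ] 0.0589916477841567
disc g [ 0.5711 -0.1728  0.13  ] 0.05926212351972323
disc b [ 0.5846 -0.0433  0.13  ] 0.05905265146422983
key w [ 0.5848 -0.3872  0.038 ]
key b [ 0.5216 -0.3867  0.038 ]
key r [ 0.4578 -0.3849  0.038 ]
200 (array([597.4, -46.5]), array([15.2, 47.6]), np.float32(-5.9))
200 (array([602.4, -65.2]), array([ 1. , 14.4]), np.float32(-0.8))
215 (array([595.9, -46.4]), array([11.4, 47. ]), np.float32(-5.7))
230 (array([599.2, -34.8]), array([ 3.1, 19.6]), np.float32(-2.8))
blue [(array([446.6, 212.7]), array([12.7, 47.2]), np.float32(14.7))]
blue key size [(array([ 521.6, -386.6]), array([33.3, 36.2]), np.float32(5.0))]
red [352.1 141.2] [340, 138, 25, 8, 139]
red [354.5 158.2] [350, 156, 10, 6, 28]
red [477.2 201. ] [471, 195, 13, 13, 123]
yellow [301.4 122.5] [297, 119, 10, 8, 66]
yellow [302.3 202.8] [288, 189, 29, 29, 375]
blue [604.1  89.2] [596, 87, 14, 6, 29]
blue [615.5 116.2] [611, 110, 10, 13, 70]
blue [354.  126.5] [350, 124, 9, 6, 54]
blue [476.5 177.5] [471, 172, 12, 12, 115]
blue [246.9 207.9] [238, 203, 20, 11, 115]
blue [251.1 221.8] [244, 220, 16, 5, 29]
blue [275.1 246.5] [271, 238, 9, 18, 73]
```

{"name": "drive_tool", "arguments": {
  "plan": [
    [[0.4,0.1,-0.2,0,0,0.94],[0.4,0.1,-0.2,0,0,0.94],[0.4,0.1,-0.2,0,0,0.94],[0.4,0.1,-0.2,0,0,0.94],[0.4,0.1,-0.2,0,0,0.94],[0.4,0.1,-0.2,0,0,0.94],[0.4,0.1,-0.2,0,0,0.94],[0.4,0.1,-0.2,0,0,0.94]]
  ],
  "grip": 0.5,
  "force": 25
}}

```text
time: 4.12
position: [0.5471, -0.055, 0.4645]
tool_rot: [0.924, 0.382, -0.0, -0.0]
ft_force: [0.2, -0.4, 0.1]
grip_width: 0.0438
```

{"name": "drive_tool", "arguments": {
  "plan": [
    [[0.4,0.1,-0.3,0,0,0.94],[0.4,0.1,-0.3,0,0,0.94],[0.4,0.1,-0.3,0,0,0.94],[0.3,0,-0.3,0,0,0.94],[0.2,0,-0.3,0,0,0.94],[0.2,0,-0.3,0,0,0.94],[0,0,-0.3,0,0,0.89],[0,0,0,0,0,0]]
  ]
}}

```text
time: 5.12
position: [0.5943, -0.0476, 0.4116]
tool_rot: [0.744, 0.668, -0.001, -0.001]
ft_force: [-0.2, -0.5, 0.1]
grip_width: 0.0432
```

```bash
python3 - <<'E'
from h import *
tcp(); print(robot.get_obs()['q'].round(2)); snap('wrist','c_wrist.png')
E
```

```text
t 5.12 pos [ 0.5943 -0.0476  0.4116] yax -6.13 zax [-2.2e-03  3.0e-04 -1.0e+00] w 0.0432 F [-0.2 -0.5  0.1]
[-0.27  0.48  1.5  -0.    1.16 -0.16]
```

View pics/c_wrist.png

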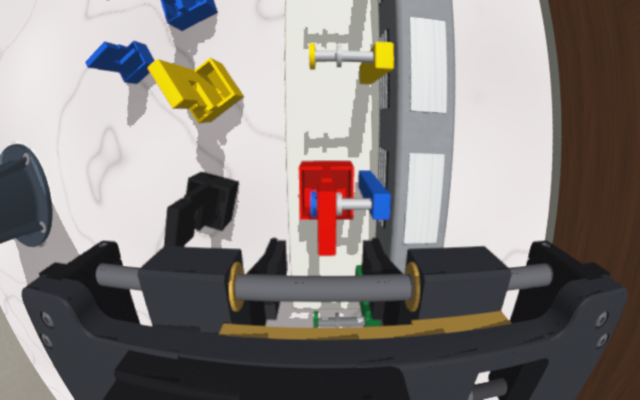

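```bash
python3 - <<'E'
from bar import *
cam=load('c_wrist.png'); im=cam[0]
cv2.imwrite('pics/c1.png',cv2.resize(im[150:265,270:400],None,fx=5,fy=5,interpolation=cv2.INTER_CUBIC))
for v in (150,200,225):
  for b in blobs(mask(im,'red',v)): print(v,b[0],b[1].tolist(),rect(cam,b[2],.182))
for c,z in (('blue',.136),('yellow',.136)):
  for b in blobs(mask(im,c,170)): print(c,b[0],onz(cam,b[0],z)[0].round(4))
E
```

```text
150 [324.9 197.4] [299, 161, 55, 95, 3047] (array([596.5, -35.1]), array([38. , 70.5]), np.float32(-4.8))
200 [304.3 186.7] [299, 166, 23, 54, 200] (array([586.4, -21.7]), array([15.1, 38.5]), np.float32(-7.3))
200 [347.3 174.7] [331, 166, 23, 32, 122] (array([614.7, -13.4]), array([12.7, 26.3]), np.float32(29.7))
200 [326.5 179.6] [322, 178, 10, 4, 38] (array([599. , -13.3]), array([2.1, 6.2]), np.float32(83.9))
200 [307.1 196.4] [305, 188, 6, 19, 96] (array([584.4, -24.3]), array([ 3.5, 13.1]), np.float32(-7.1))
200 [341.4 192. ] [337, 189, 8, 9, 47] (array([607.7, -23.9]), array([4.9, 5.8]), np.float32(-5.2))
200 [326.7 223.1] [318, 192, 18, 64, 1051] (array([595.7, -46.2]), array([11.9, 48.4]), np.float32(-5.6))
225 [299. 180.] [299, 168, 2, 26, 27] (array([580., -12.]), array([ 0.7, 17.7]), np.float32(-9.5))
225 [306.6 196.5] [306, 190, 3, 15, 33] (array([584.1, -24.3]), array([ 1.4, 10.2]), np.float32(-7.1))
225 [326.9 217.5] [320, 193, 14, 58, 638] (array([595.8, -44.5]), array([ 9.1, 43.5]), np.float32(-5.7))
blue [163.2   7.3] [0.4688 0.157  0.136 ]
blue [178.7   3.6] [0.485  0.1556 0.136 ]
blue [197.8   4.2] [0.5037 0.1491 0.136 ]
blue [96.  53.5] [0.3853 0.1359 0.136 ]
blue [127.   55.8] [0.4257 0.1203 0.136 ]
blue [312.8 201. ] [ 0.5846 -0.04    0.136 ]
blue [381.2 205.8] [ 0.6431 -0.0506  0.136 ]
yellow [311.6  52.5] [0.5976 0.0846 0.136 ]
yellow [383.9  54.9] [0.6564 0.0776 0.136 ]
yellow [219.   82.3] [0.5175 0.0718 0.136 ]
yellow [165.5  82.7] [0.4662 0.0828 0.136 ]
yellow [203.5  97.6] [0.5018 0.0614 0.136 ]
yellow [194.5 112.2] [0.4916 0.0504 0.136 ]
```

View pics/c1.png

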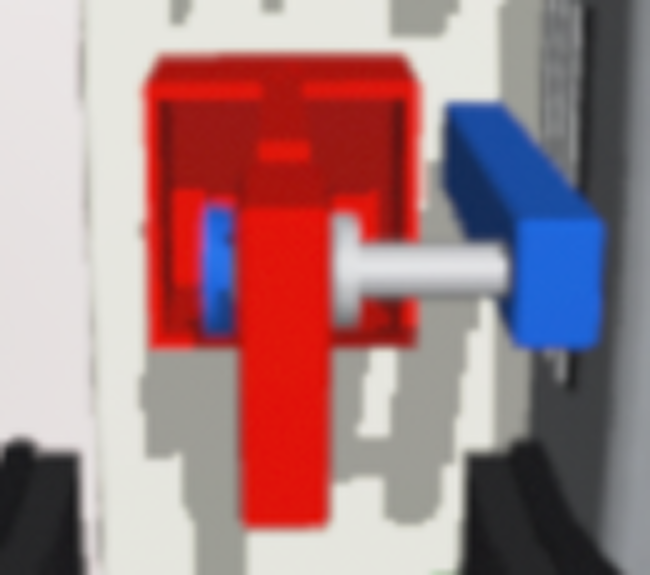

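{"name": "drive_tool", "arguments": {
  "plan": [
    [[0.06,0.06,-0.8,0,0,0],[0,0,-0.8,0,0,0],[0,0,-0.8,0,0,0],[0,0,-0.6,0,0,0],[0,0,-0.34,0,0,0],[0,0,0,0,0,0]]
  ]
}}

```text
time: 5.92
position: [0.5964, -0.0454, 0.3284]
tool_rot: [0.743, 0.669, -0.0, -0.0]
ft_force: [-0.2, -0.3, 0.1]
grip_width: 0.0432
```

{"name": "drive_tool", "arguments": {
  "plan": [
    [[0,0,0,0,0,0],[0,0,0,0,0,0],[0,0,0,0,0,0],[0,0,0,0,0,0]]
  ],
  "grip": 1,
  "force": 25
}}

```text
time: 6.42
position: [0.5963, -0.0452, 0.329]
tool_rot: [0.743, 0.669, -0.0, -0.0]
ft_force: [-0.8, 1.3, 2.1]
grip_width: 0.0139
```

{"name": "drive_tool", "arguments": {
  "plan": [
    [[0,0,0.25,0,0,0],[0,0,0.25,0,0,0],[0,0,0,0,0,0],[0.03,0.3,0,0,0,0],[0.05,0.5,0,0,0,0],[0.05,0.5,0,0,0,0],[0.05,0.5,0,0,0,0],[0,0,0,0,0,0]]
  ]
}}

```text
time: 7.42
position: [0.6009, 0.0011, 0.3412]
tool_rot: [0.743, 0.67, -0.0, -0.0]
ft_force: [-0.3, -0.1, -1.3]
grip_width: 0.0138
```

```bash
python3 - <<'E'
from bar import *
tcp(); cam=snap('wrist','d_wrist.png')
m=load('b_top.png')
hsv=cv2.cvtColor(m[0],cv2.COLOR_BGR2HSV); k=cv2.inRange(hsv,(5,90,60),(18,255,255))
for b in blobs(k,300): print(b[0],b[1].tolist(),rect(m,b[2],.004))
for b in blobs(k,300):
  if b[1][4]>800: print(onz(m,b[0],.004))
E
```

```text
t 7.42 pos [0.6009 0.0011 0.3412] yax -5.89 zax [-2.e-04  1.e-04 -1.e+00] w 0.0138 F [-0.3 -0.1 -1.3]
[  8.6 106.8] [0, 88, 19, 39, 697] (array([755.4, 887.5]), array([ 49.5, 111. ]), np.float32(-86.9))
[198.4 208.7] [172, 181, 54, 56, 2248] (array([462.2, 363.3]), array([128.2, 128.5]), np.float32(10.9))
[138.6 231.7] [121, 215, 35, 35, 975] (array([402.6, 524.3]), array([91. , 91.6]), np.float32(-1.2))
[456.9 258.1] [425, 251, 61, 20, 325] (array([ 307.5, -323.6]), array([ 50.4, 163. ]), np.float32(-1.3))
[[0.46167598 0.36344005 0.004     ]]
[[0.4032027  0.52279749 0.004     ]]
```

View pics/d_wrist.png

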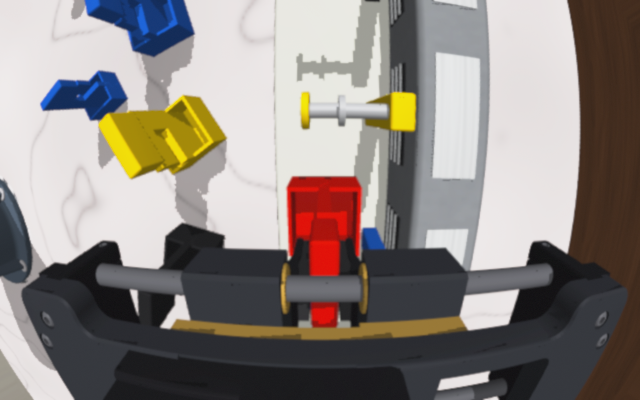

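{"name": "drive_tool", "arguments": {
  "plan": [
    [[0,0,1,0,0,0],[0,0,1,0,0,0],[0,0,1,0,0,0],[0,0,1,0,0,0],[-0.3,0.9,0.5,0,0,0],[-0.4,1,0.5,0,0,0],[-0.4,1,0,0,0,0],[-0.4,1,0,0,0,0]]
  ]
}}

```text
time: 8.48
position: [0.5622, 0.0989, 0.4659]
tool_rot: [0.743, 0.669, -0.0, -0.001]
ft_force: [-0.7, 0.3, -1.4]
grip_width: 0.0137
```

{"name": "drive_tool", "arguments": {
  "plan": [
    [[-0.4,1,0,0,0,0],[-0.4,1,0,0,0,0],[-0.4,1,0,0,0,0],[-0.4,1,0,0,0,0],[-0.4,1,0,0,0,0.4],[-0.4,1,0,0,0,0.4],[-0.4,1,0,0,0,0.4],[-0.4,1,0,0,0,0.4]]
  ]
}}

```text
time: 9.48
position: [0.4819, 0.2986, 0.4657]
tool_rot: [0.684, 0.73, -0.001, -0.001]
ft_force: [-0.2, -0.1, -0.5]
grip_width: 0.014
```

{"name": "drive_tool", "arguments": {
  "plan": [
    [[-0.4,1,-0.5,0,0,0.4],[-0.4,1,-1,0,0,0],[-0.3,0.6,-1,0,0,0],[0,0,-1,0,0,0],[0,0,-1,0,0,0],[0,0,-1,0,0,0],[0,0,-0.7,0,0,0],[0,0,0,0,0,0]]
  ]
}}

```text
time: 10.48
position: [0.4544, 0.3623, 0.3095]
tool_rot: [0.669, 0.743, -0.002, -0.001]
ft_force: [0.4, 0.0, -2.0]
grip_width: 0.0139
```

Underside now ≈ 22 mm up; lower 18 mm onto the mat and release.

{"name": "drive_tool", "arguments": {
  "plan": [
    [[0.3,0,-0.3,0,0,0],[0,0,-0.3,0,0,0],[0,0,-0.1,0,0,0],[0,0,0,0,0,0]]
  ]
}}

```text
time: 10.98
position: [0.4633, 0.3621, 0.2937]
tool_rot: [0.669, 0.743, -0.0, -0.0]
ft_force: [-0.7, 1.5, -1.3]
grip_width: 0.0138
```

```bash
python3 - <<'E'
from bar import *
tcp(); cam=snap('wrist','e_wrist.png')
E
```

```text
t 10.97 pos [0.4633 0.3621 0.2937] yax 5.98 zax [-4.e-04 -2.e-04 -1.e+00] w 0.0138 F [-0.7  1.5 -1.3]
```

View pics/e_wrist.png

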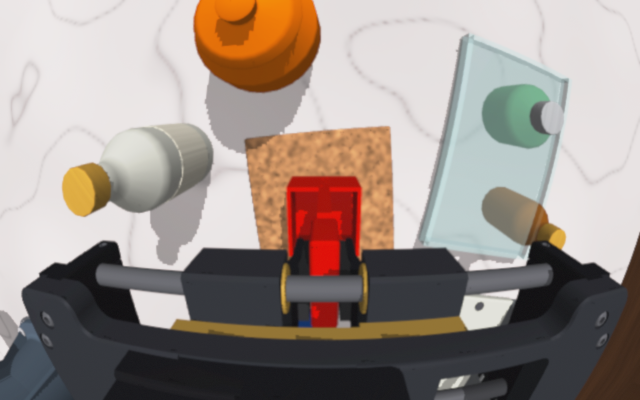

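{"name": "drive_tool", "arguments": {
  "plan": [
    [[0,0,-0.1,0,0,0],[0,0,-0.02,0,0,0],[0,0,0,0,0,0]]
  ]
}}

```text
time: 11.4
position: [0.4635, 0.3623, 0.2912]
tool_rot: [0.669, 0.743, 0.0, 0.0]
ft_force: [-0.6, 0.2, 1.7]
grip_width: 0.014
```

{"name": "drive_tool", "arguments": {
  "plan": [
    [[0,0,0,0,0,0],[0,0,0,0,0,0],[0,0,0,0,0,0]]
  ],
  "grip": 0.5
}}

```text
time: 11.78
position: [0.4634, 0.3622, 0.2907]
tool_rot: [0.669, 0.743, -0.0, 0.0]
ft_force: [-0.0, 0.4, -0.4]
grip_width: 0.0365
```

{"name": "drive_tool", "arguments": {
  "plan": [
    [[0,0,0.5,0,0,0],[0,0,1,0,0,0],[0,0,1,0,0,0],[0,0,1,0,0,0],[0,0,1,0,0,0],[0,0,1,0,0,0],[0,0,0.5,0,0,0],[0,-0.5,0,0,0,0]]
  ]
}}

```text
time: 12.78
position: [0.4634, 0.3498, 0.4419]
tool_rot: [0.669, 0.743, 0.001, 0.001]
ft_force: [0.0, 0.1, -0.1]
grip_width: 0.0432
```

```bash
python3 - <<'E'
from bar import *
tcp(); cam=snap('wrist','f_wrist.png')
im=cam[0]
for c in RNG:
  for b in blobs(mask(im,c,150),100): print(c,b[0],b[1].tolist(),rect(cam,b[2],.14 if c!='red' else .144))
E
```

```text
t 12.78 pos [0.4634 0.3498 0.4419] yax 6.06 zax [ 0.0025  0.0012 -1.    ] w 0.0432 F [ 0.   0.1 -0.1]
red [323.9 173.8] [301, 146, 47, 69, 2101] (array([461.8, 369.7]), array([42.6, 63.9]), np.float32(6.0))
blue [304.3 256.6] [287, 245, 34, 31, 448] (array([449.5, 284.1]), array([32.2, 34.6]), np.float32(12.0))
```

View pics/f_wrist.png

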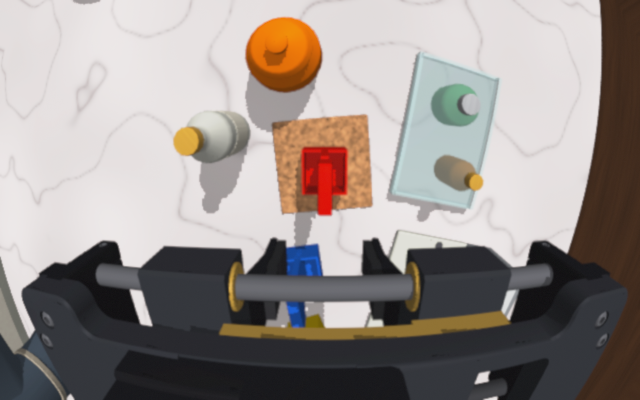

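{"name": "drive_tool", "arguments": {
  "plan": [
    [[-0.1,-0.9,-0.2,0,0,0.2],[-0.1,-0.9,-0.2,0,0,0.3],[-0.1,-0.9,-0.2,0,0,0.3],[-0.1,-0.9,-0.2,0,0,0.3],[-0.1,-0.9,-0.2,0,0,0.3],[-0.1,-0.9,-0.2,0,0,0],[0,0,0,0,0,0]]
  ]
}}

```text
time: 13.7
position: [0.4477, 0.2132, 0.4093]
tool_rot: [0.614, 0.789, -0.002, -0.001]
ft_force: [0.9, 0.4, 0.4]
grip_width: 0.0434
```

```bash
python3 - <<'E'
from bar import *
tcp(); cam=snap('wrist','g_wrist.png')
im=cam[0]
for c in ('blue','yellow'):
  for b in blobs(mask(im,c,170),60): print(c,b[0],b[1].tolist(),rect(cam,b[2],.14))
cv2.imwrite('pics/g1.png',cv2.resize(im[:265],(960//4*3,298)))
cv2.imwrite('pics/g1.png',cv2.resize(im[60:260,200:440],None,fx=3,fy=3,interpolation=cv2.INTER_CUBIC))
E
```

```text
t 13.70 pos [0.4477 0.2132 0.4093] yax 14.23 zax [-0.0043 -0.0011 -1.    ] w 0.0434 F [0.9 0.4 0.4]
blue [305.2 172.7] [300, 161, 21, 39, 166] (array([428.6, 235.2]), array([16.3, 32.2]), np.float32(13.2))
blue [326.8 202.9] [316, 161, 33, 76, 1089] (array([450.2, 223.5]), array([26.2, 65.4]), np.float32(13.8))
blue [240.5 202.4] [224, 197, 33, 20, 116] (array([374.4, 198.5]), array([12.7, 29. ]), np.float32(-64.4))
blue [248.4 219.3] [235, 214, 26, 16, 129] (array([384.2, 185.7]), array([14.2, 21.3]), np.float32(-65.7))
blue [225.4 235.7] [209, 230, 33, 13, 292] (array([365.8, 167.6]), array([ 9. , 31.1]), np.float32(-66.7))
yellow [313.2 263.7] [288, 250, 48, 26, 837] (array([447.2, 158.2]), array([25.5, 42.5]), np.float32(-63.7))
yellow [308.2 321. ] [302, 316, 13, 11, 103] (array([459.3,  96.7]), array([ 9.8, 14.6]), np.float32(30.6))
```

View pics/g1.png

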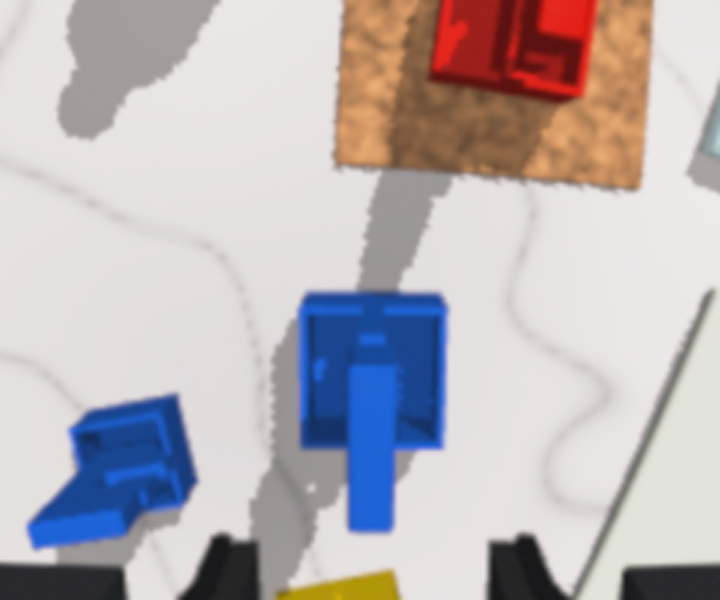

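```bash
python3 - <<'E'
from bar import *
cam=load('g_wrist.png')
p=onz(cam,[(316.9,181.7),(331.3,181.7),(316.2,237),(330.7,237),(324,209.2)],.14); print(p.round(4)); d=p[:2].mean(0)-p[2:4].mean(0); print(np.linalg.norm(d),np.degrees(np.arctan2(-d[0],d[1])))
b=load('b_wrist.png'); print(onz(b,[(70+340/2.7,20+455/2.7)],.14), onz(cam,(313.2,263.7),.045))
E
```

```text
[[0.4346 0.2354 0.14  ]
 [0.446  0.2383 0.14  ]
 [0.4456 0.1878 0.14  ]
 [0.4578 0.1909 0.14  ]
 [0.446  0.2139 0.14  ]]
0.048858526757458776 13.528196595048993
[[0.46632113 0.08145683 0.14      ]] [[0.45699632 0.11393692 0.045     ]]
```

{"name": "drive_tool", "arguments": {
  "plan": [
    [[-0.03,0.02,-0.9,0,0,0],[0,0,-1,0,0,0],[0,0,-1,0,0,0],[0,0,-1,0,0,0],[0,0,-0.7,0,0,0],[0,0,-0.3,0,0,0],[0,0,0,0,0,0]]
  ]
}}

```text
time: 14.62
position: [0.4477, 0.2156, 0.2879]
tool_rot: [0.613, 0.79, -0.0, -0.0]
ft_force: [0.1, 0.5, -0.2]
grip_width: 0.0434
```

{"name": "drive_tool", "arguments": {
  "plan": [
    [[0,0,0,0,0,0],[0,0,0,0,0,0],[0,0,0,0,0,0],[0,0,0,0,0,0]]
  ],
  "grip": 1,
  "force": 25
}}

```text
time: 15.12
position: [0.4476, 0.2152, 0.2885]
tool_rot: [0.613, 0.79, 0.0, 0.0]
ft_force: [-0.7, -0.9, -0.8]
grip_width: 0.0138
```

```bash
python3 - <<'E'
from bar import *
tcp()
E
```

```text
t 15.12 pos [0.4476 0.2152 0.2885] yax 14.39 zax [ 1.e-04  0.e+00 -1.e+00] w 0.0138 F [-0.7 -0.9 -0.8]
```

{"name": "drive_tool", "arguments": {
  "plan": [
    [[0,0,0.6,0,0,0],[0,0,1,0,0,0],[0,0,1,0,0,0],[0,0,1,0,0,0],[0,0,1,0,0,0],[0,0,1,0,0,0],[0.4,-0.6,0.8,0,0,0],[0.6,-0.9,0.5,0,0,-0.4]]
  ]
}}

```text
time: 16.12
position: [0.4723, 0.1777, 0.4616]
tool_rot: [0.629, 0.777, 0.0, 0.0]
ft_force: [-0.3, 0.7, -2.1]
grip_width: 0.0138
```

{"name": "drive_tool", "arguments": {
  "plan": [
    [[0.7,-1,0,0,0,-0.4],[0.7,-1,0,0,0,-0.4],[0.7,-1,0,0,0,-0.4],[0.7,-1,0,0,0,-0.4],[0.7,-1,0,0,0,-0.4],[0.7,-1,0,0,0,-0.4],[0.7,-0.9,0,0,0,-0.4],[0.2,-0.3,0,0,0,-0.2]]
  ]
}}

```text
time: 17.12
position: [0.6007, -0.0036, 0.4601]
tool_rot: [0.744, 0.668, -0.0, -0.0]
ft_force: [0.6, 0.2, -1.7]
grip_width: 0.0138
```

```bash
python3 - <<'E'
from bar import *
tcp()
E
```

```text
t 17.12 pos [ 0.6007 -0.0036  0.4601] yax -6.15 zax [-7.e-04  1.e-04 -1.e+00] w 0.0138 F [ 0.6  0.2 -1.7]
```

{"name": "drive_tool", "arguments": {
  "plan": [
    [[0,0.1,-0.8,0,0,0.04],[0,0,-1,0,0,0],[0,0,-1,0,0,0],[0,0,-1,0,0,0],[0,0,-0.6,0,0,0],[0,0,-0.3,0,0,0],[0,0,0,0,0,0],[0,0,0,0,0,0]]
  ]
}}

```text
time: 18.12
position: [0.6005, 0.0002, 0.3441]
tool_rot: [0.742, 0.671, 0.001, 0.001]
ft_force: [0.9, 0.8, -1.2]
grip_width: 0.0138
```

```bash
python3 - <<'E'
from bar import *
tcp()
cam=snap('wrist','h_wrist.png'); cv2.imwrite('pics/h1.png',cv2.resize(cam[0][120:340,200:440],None,fx=2.7,fy=2.7,interpolation=cv2.INTER_CUBIC))
cam=snap('scene','h_scene.png'); cv2.imwrite('pics/h2.png',cv2.resize(cam[0][190:300,180:420],None,fx=3.3,fy=3.3,interpolation=cv2.INTER_CUBIC))
E
```

```text
t 18.12 pos [6.005e-01 2.000e-04 3.441e-01] yax -5.77 zax [ 1.8e-03 -3.0e-04 -1.0e+00] w 0.0138 F [ 0.9  0.8 -1.2]
```

View pics/h1.png

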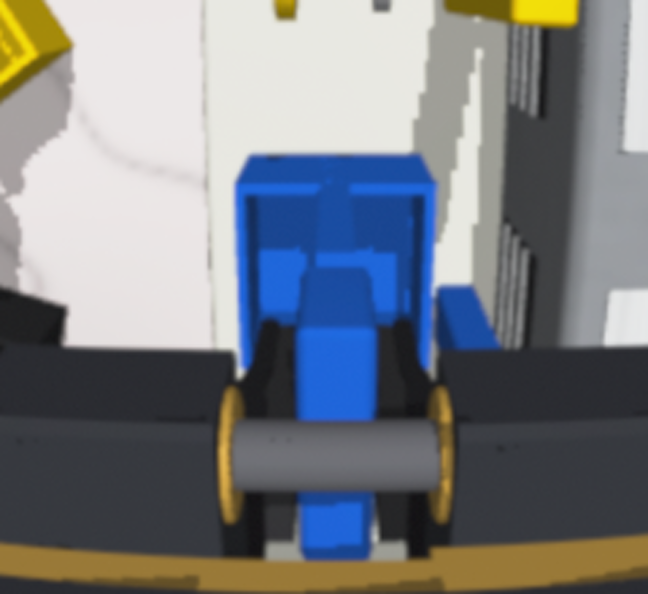

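View pics/h2.png

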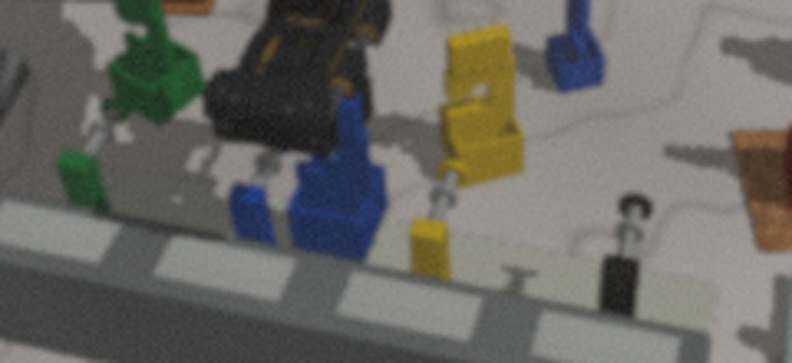

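{"name": "drive_tool", "arguments": {
  "plan": [
    [[-0.03,-0.3,-0.05,0,0,0],[-0.05,-0.5,0,0,0,0],[-0.05,-0.5,0,0,0,0],[-0.03,-0.3,0,0,0,0],[-0.02,-0.2,0,0,0,0],[0,0,0,0,0,0],[0,0,0,0,0,0]]
  ]
}}

```text
time: 19.1
position: [0.5957, -0.0446, 0.342]
tool_rot: [0.742, 0.671, 0.0, -0.0]
ft_force: [0.5, 1.0, -1.0]
grip_width: 0.014
```

```bash
python3 - <<'E'
from bar import *
tcp()
cam=snap('wrist','i_wrist.png'); cv2.imwrite('pics/i1.png',cv2.resize(cam[0][120:340,200:440],None,fx=2.7,fy=2.7,interpolation=cv2.INTER_CUBIC))
cam=snap('scene','i_scene.png'); cv2.imwrite('pics/i2.png',cv2.resize(cam[0][190:300,180:420],None,fx=3.3,fy=3.3,interpolation=cv2.INTER_CUBIC))
E
```

```text
t 19.10 pos [ 0.5957 -0.0446  0.342 ] yax -5.76 zax [-1.e-04  2.e-04 -1.e+00] w 0.0140 F [ 0.5  1.  -1. ]
```

View pics/i1.png

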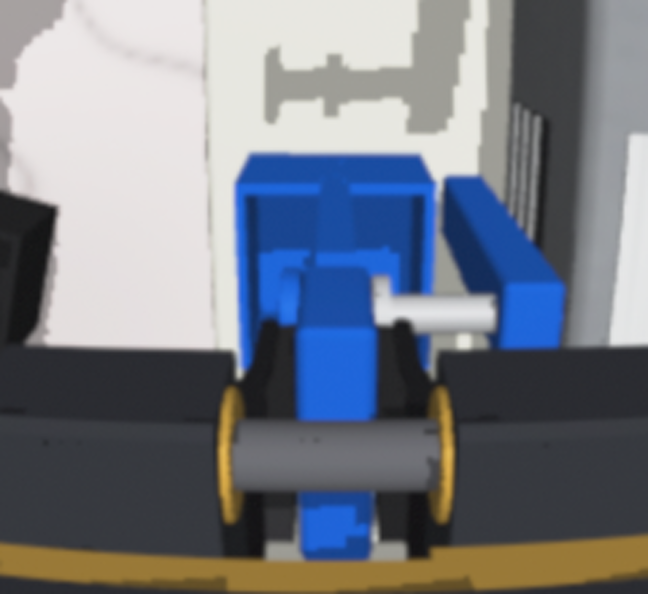

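View pics/i2.png

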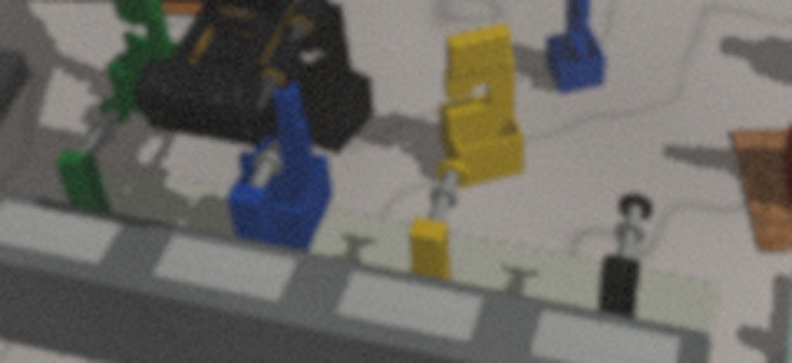

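{"name": "drive_tool", "arguments": {
  "plan": [
    [[0,0,-0.2,0,0,0],[0,0,-0.2,0,0,0],[0,0,-0.1,0,0,0],[0,0,0,0,0,0],[0,0,0,0,0,0]]
  ]
}}

```text
time: 19.82
position: [0.5955, -0.0446, 0.3299]
tool_rot: [0.742, 0.671, -0.0, -0.0]
ft_force: [-2.2, -0.1, 4.4]
grip_width: 0.0137
```

{"name": "drive_tool", "arguments": {
  "plan": [
    [[0,0,0,0,0,0],[0,0,0,0,0,0],[0,0,0,0,0,0],[0,0,0,0,0,0]]
  ],
  "grip": 0.5
}}

```text
time: 20.32
position: [0.5957, -0.0448, 0.3293]
tool_rot: [0.742, 0.671, -0.0, -0.0]
ft_force: [0.6, -1.0, -0.3]
grip_width: 0.0412
```

{"name": "drive_tool", "arguments": {
  "plan": [
    [[0,0,0.5,0,0,0],[0,0,1,0,0,0],[0,0,1,0,0,0],[0,0,1,0,0,0],[0,0,0.3,0,0,0],[0,0,0,0,0,0]]
  ]
}}

```text
time: 21.08
position: [0.5956, -0.0447, 0.4251]
tool_rot: [0.742, 0.671, 0.0, 0.001]
ft_force: [-0.1, -0.4, -0.2]
grip_width: 0.0434
```

```bash
python3 - <<'E'
from bar import *
tcp()
cam=snap('wrist','j_wrist.png'); cv2.imwrite('pics/j1.png',cam[0])
E
```

```text
t 21.07 pos [ 0.5956 -0.0447  0.4251] yax -5.77 zax [ 1.2e-03 -3.0e-04 -1.0e+00] w 0.0434 F [-0.1 -0.4 -0.2]
```

View pics/j1.png

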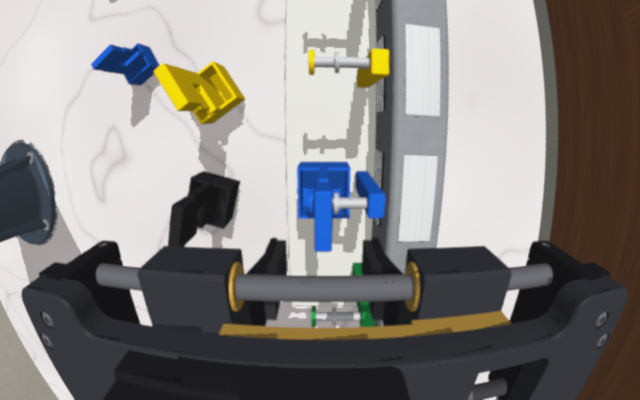

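{"name": "drive_tool", "arguments": {
  "plan": [
    [[-0.65,0.63,0,0,0,0.77],[-0.65,0.63,0,0,0,0.77],[-0.65,0.63,0,0,0,0.77],[-0.65,0.63,0,0,0,0.77],[-0.65,0.63,0,0,0,0.77],[-0.65,0.63,0,0,0,0.77],[-0.65,0.63,0,0,0,0.77],[-0.65,0.63,0,0,0,0.77]]
  ]
}}

```text
time: 22.12
position: [0.4647, 0.0817, 0.4233]
tool_rot: [0.49, 0.872, -0.001, -0.001]
ft_force: [-0.2, 0.4, 0.4]
grip_width: 0.044
```

{"name": "drive_tool", "arguments": {
  "plan": [
    [[0,0,0,0,0,0],[0,0,0,0,0,0]]
  ]
}}

```text
time: 22.38
position: [0.4663, 0.0809, 0.4241]
tool_rot: [0.491, 0.871, -0.0, 0.0]
ft_force: [0.5, -0.1, 0.0]
grip_width: 0.0434
```

```bash
python3 - <<'E'
from bar import *
tcp(); cam=snap('wrist','k_wrist.png')
im=cam[0]
for v in (170,200,220):
  for b in blobs(mask(im,'yellow',v),60): print(b[0],b[1].tolist(),rect(cam,b[2],.14))
cv2.imwrite('pics/k1.png',cv2.resize(im[60:260,200:440],None,fx=3,fy=3,interpolation=cv2.INTER_CUBIC))
E
```

```text
t 22.38 pos [0.4663 0.0809 0.4241] yax 31.13 zax [ 1.e-04 -3.e-04 -1.e+00] w 0.0434 F [ 0.5 -0.1  0. ]
[326.  183.8] [302, 154, 49, 76, 2168] (array([460.2,  90.3]), array([41. , 67.5]), np.float32(26.9))
[309.5 163. ] [302, 157, 23, 22, 137] (array([434.9, 106.2]), array([13.2, 25.4]), np.float32(-18.1))
[329.4 197.6] [317, 159, 34, 71, 980] (array([468. ,  92.8]), array([24.7, 65. ]), np.float32(26.6))
[308.6 163.6] [302, 158, 22, 20, 94] (array([434.8, 105.9]), array([12. , 23.5]), np.float32(-18.4))
[328.8 199.1] [318, 160, 33, 70, 875] (array([468.2,  92.6]), array([24.2, 64.5]), np.float32(26.2))
```

View pics/k1.png

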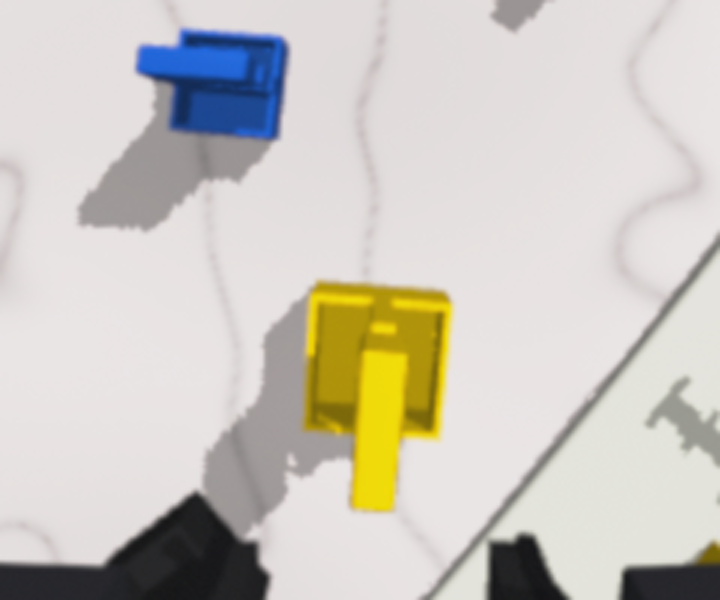

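```bash
cat >> bar.py <<'E'
def corners(cam,pts,off,s,z=.14):
    p=onz(cam,np.array(pts)/s+off,z); d=(p[0]+p[1]-p[2]-p[3])[:2]/2
    y=np.degrees(np.arctan2(-d[0],d[1])); print('bar',p.mean(0).round(4),'len %.4f thick %.4f yaw %.1f'%(np.linalg.norm(d),np.linalg.norm(p[0]-p[1]),y)); return p.mean(0),y
E
python3 - <<'E'
from bar import *
corners(load('k_wrist.png'),[(361,350),(406,352),(350,508),(394,511)],[200,60],3)
E
```

```text
bar [0.4667 0.0828 0.14  ] len 0.0490 thick 0.0130 yaw 27.2
```

{"name": "drive_tool", "arguments": {
  "plan": [
    [[0,0.06,-0.9,0,0,-0.35],[0,0,-1,0,0,-0.3],[0,0,-1,0,0,0],[0,0,-1,0,0,0],[0,0,-1,0,0,0],[0,0,-0.55,0,0,0],[0,0,0,0,0,0]]
  ]
}}

```text
time: 23.3
position: [0.466, 0.0824, 0.2874]
tool_rot: [0.521, 0.854, -0.0, -0.001]
ft_force: [0.9, -0.6, 0.5]
grip_width: 0.0434
```

{"name": "drive_tool", "arguments": {
  "plan": [
    [[0,0,0,0,0,0],[0,0,0,0,0,0],[0,0,0,0,0,0],[0,0,0,0,0,0]]
  ],
  "grip": 1,
  "force": 25
}}

```text
time: 23.8
position: [0.4658, 0.0828, 0.2886]
tool_rot: [0.52, 0.854, 0.0, 0.0]
ft_force: [0.8, 0.4, 2.2]
grip_width: 0.0138
```

```bash
python3 - <<'E'
from bar import *
tcp()
E
```

```text
t 23.80 pos [0.4658 0.0828 0.2886] yax 27.29 zax [ 0.001 -0.    -1.   ] w 0.0138 F [0.8 0.4 2.2]
```

{"name": "drive_tool", "arguments": {
  "plan": [
    [[0,0,0.6,0,0,0],[0,0,1,0,0,0],[0,0,1,0,0,0],[0,0,1,0,0,0],[0,0,1,0,0,0],[0,0,1,0,0,0],[0,0,0.8,0,0,-0.3],[0,0,0.4,0,0,-0.6]]
  ]
}}

```text
time: 24.8
position: [0.4654, 0.0828, 0.4592]
tool_rot: [0.561, 0.828, 0.0, 0.0]
ft_force: [-0.2, 0.6, -1.9]
grip_width: 0.0142
```

{"name": "drive_tool", "arguments": {
  "plan": [
    [[0.8,0.25,0,0,0,-0.65],[0.9,0.25,0,0,0,-0.65],[0.9,0.25,0,0,0,-0.65],[0.9,0.25,0,0,0,-0.65],[0.9,0.25,0,0,0,-0.65],[0.9,0.3,0,0,0,-0.65],[0.6,0.3,0,0,0,-0.65],[0,0,0,0,0,0]]
  ]
}}

```text
time: 25.8
position: [0.6135, 0.1293, 0.4573]
tool_rot: [0.739, 0.673, -0.001, -0.0]
ft_force: [0.3, -0.8, -1.6]
grip_width: 0.0135
```

```bash
python3 - <<'E'
from bar import *
tcp()
E
```

```text
t 25.80 pos [0.6135 0.1293 0.4573] yax -5.33 zax [-1.3e-03 -1.0e-04 -1.0e+00] w 0.0135 F [ 0.3 -0.8 -1.6]
```

Descend to 0.3425 (−4.6 units).

{"name": "drive_tool", "arguments": {
  "plan": [
    [[0,0,-0.8,0,0,-0.08],[0,0,-1,0,0,0],[0,0,-1,0,0,0],[0,0,-1,0,0,0],[0,0,-0.5,0,0,0],[0,0,-0.3,0,0,0],[0,0,0,0,0,0],[0,0,0,0,0,0]]
  ]
}}

```text
time: 26.8
position: [0.6135, 0.129, 0.3442]
tool_rot: [0.742, 0.67, 0.001, 0.001]
ft_force: [-0.8, 0.5, -1.5]
grip_width: 0.014
```

```bash
python3 - <<'E'
from bar import *
tcp()
cam=snap('wrist','l_wrist.png'); cv2.imwrite('pics/l1.png',cv2.resize(cam[0][120:340,200:440],None,fx=2.7,fy=2.7,interpolation=cv2.INTER_CUBIC))
E
```

```text
t 26.80 pos [0.6135 0.129  0.3442] yax -5.88 zax [ 1.8e-03  1.0e-04 -1.0e+00] w 0.0140 F [-0.8  0.5 -1.5]
```

View pics/l1.png

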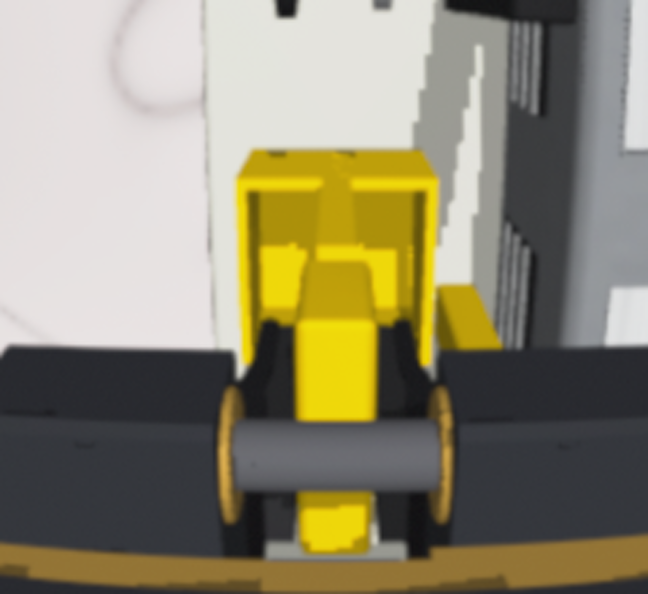

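{"name": "drive_tool", "arguments": {
  "plan": [
    [[-0.03,-0.3,-0.06,0,0,0],[-0.05,-0.5,0,0,0,0],[-0.05,-0.5,0,0,0,0],[-0.04,-0.35,0,0,0,0],[-0.02,-0.2,0,0,0,0],[0,0,0,0,0,0],[0,0,0,0,0,0]]
  ]
}}

```text
time: 27.72
position: [0.6084, 0.0829, 0.3417]
tool_rot: [0.742, 0.67, 0.0, -0.0]
ft_force: [-0.6, 0.2, -1.3]
grip_width: 0.0138
```

```bash
python3 - <<'E'
from bar import *
tcp()
cam=snap('wrist','m_wrist.png'); cv2.imwrite('pics/m1.png',cv2.resize(cam[0][120:340,200:440],None,fx=2.7,fy=2.7,interpolation=cv2.INTER_CUBIC))
E
```

```text
t 27.73 pos [0.6084 0.0829 0.3417] yax -5.88 zax [-0.e+00  1.e-04 -1.e+00] w 0.0138 F [-0.6  0.2 -1.3]
```

View pics/m1.png

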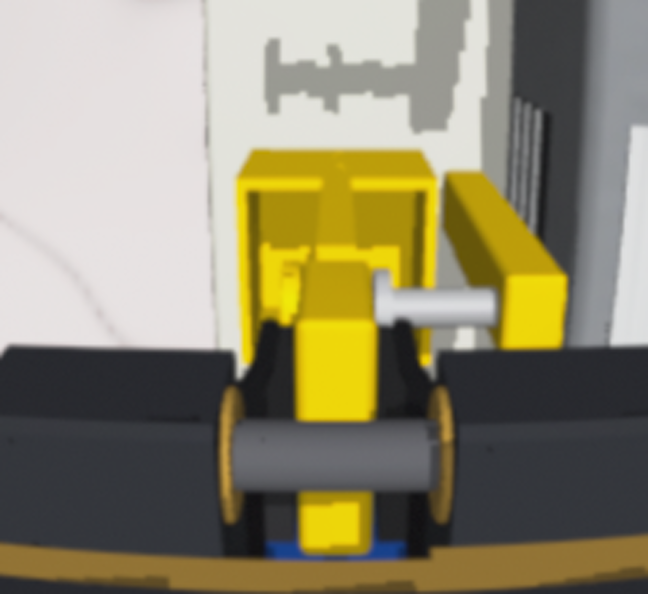

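{"name": "drive_tool", "arguments": {
  "plan": [
    [[0,0,-0.2,0,0,0],[0,0,-0.2,0,0,0],[0,0,-0.1,0,0,0],[0,0,0,0,0,0],[0,0,0,0,0,0]]
  ]
}}

```text
time: 28.4
position: [0.6083, 0.0829, 0.3304]
tool_rot: [0.742, 0.67, 0.0, -0.0]
ft_force: [-2.5, -0.5, 5.4]
grip_width: 0.0142
```

{"name": "drive_tool", "arguments": {
  "plan": [
    [[0,0,0,0,0,0],[0,0,0,0,0,0],[0,0,0,0,0,0],[0,0,0,0,0,0]]
  ],
  "grip": 0.5
}}

```text
time: 28.9
position: [0.6085, 0.0827, 0.329]
tool_rot: [0.743, 0.67, -0.0, -0.0]
ft_force: [0.2, -0.1, -0.7]
grip_width: 0.0411
```

{"name": "drive_tool", "arguments": {
  "plan": [
    [[0,0,0.5,0,0,0],[0,0,1,0,0,0],[0,0,1,0,0,0],[0,0,1,0,0,0],[0,0,0.4,0,0,0],[0,0,0,0,0,0]]
  ]
}}

```text
time: 29.65
position: [0.6084, 0.0827, 0.4277]
tool_rot: [0.743, 0.67, 0.001, 0.001]
ft_force: [-0.8, 0.1, 0.0]
grip_width: 0.0437
```

```bash
python3 - <<'E'
from bar import *
tcp()
cam=snap('wrist','n_wrist.png')
cam=snap('top','n_top.png');cv2.imwrite('pics/n1.png',cv2.resize(cam[0][80:270,160:500],None,fx=2.35,fy=2.35,interpolation=cv2.INTER_CUBIC))
E
```

```text
t 29.65 pos [0.6084 0.0827 0.4277] yax -5.89 zax [ 1.9e-03 -1.0e-04 -1.0e+00] w 0.0437 F [-0.8  0.1  0. ]
```

View pics/n_wrist.png

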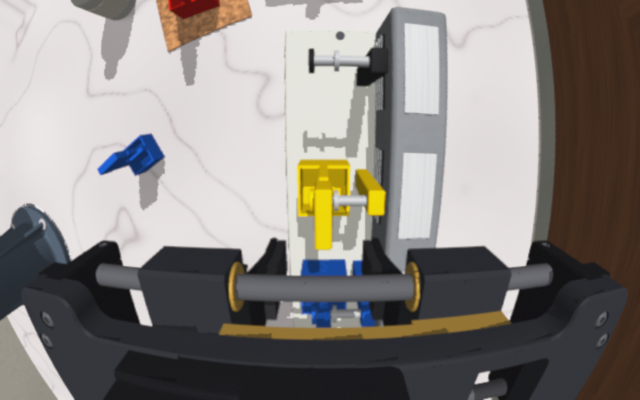

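View pics/n1.png

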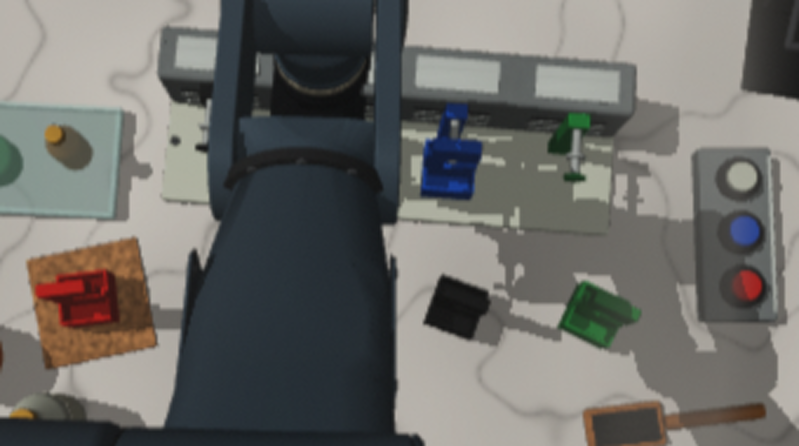

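{"name": "drive_tool", "arguments": {
  "plan": [
    [[-0.78,-0.68,0,0,0,-0.34],[-0.78,-0.68,0,0,0,-0.34],[-0.78,-0.68,0,0,0,-0.34],[-0.78,-0.68,0,0,0,-0.34],[-0.78,-0.68,0,0,0,-0.34],[-0.78,-0.68,0,0,0,-0.34],[-0.78,-0.68,0,0,0,-0.34],[-0.74,-0.68,0,0,0,-0.34]]
  ]
}}

```text
time: 30.75
position: [0.4524, -0.0536, 0.4257]
tool_rot: [0.83, 0.557, -0.001, -0.001]
ft_force: [-0.5, -0.6, -0.1]
grip_width: 0.044
```

{"name": "drive_tool", "arguments": {
  "plan": [
    [[0,0,0,0,0,0],[0,0,0,0,0,0]]
  ]
}}

```text
time: 31.0
position: [0.4538, -0.0532, 0.4264]
tool_rot: [0.83, 0.558, 0.0, -0.0]
ft_force: [0.1, -0.2, -0.5]
grip_width: 0.0439
```

```bash
python3 - <<'E'
from bar import *
tcp(); cam=snap('wrist','o_wrist.png')
im=cam[0]
im=cv2.convertScaleAbs(im,alpha=1.8)
cv2.imwrite('pics/o1.png',cv2.resize(im[60:260,200:440],None,fx=3,fy=3,interpolation=cv2.INTER_CUBIC))
E
```

```text
t 31.00 pos [ 0.4538 -0.0532  0.4264] yax -22.21 zax [-2.e-04  6.e-04 -1.e+00] w 0.0439 F [ 0.1 -0.2 -0.5]
```

View pics/o1.png

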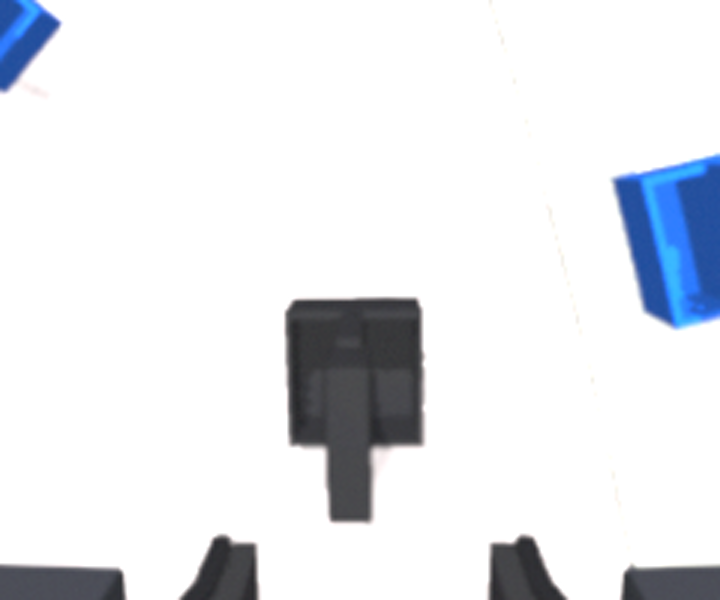

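```bash
python3 - <<'E'
from bar import *
corners(load('o_wrist.png'),[(326,367),(369,367),(330,520),(371,520)],[200,60],3)
E
```

```text
bar [ 0.4459 -0.0536  0.14  ] len 0.0480 thick 0.0126 yaw -21.6
```

{"name": "drive_tool", "arguments": {
  "plan": [
    [[-0.3,0,-0.9,0,0,0.1],[0,0,-1,0,0,0],[0,0,-1,0,0,0],[0,0,-1,0,0,0],[0,0,-1,0,0,0],[0,0,-0.65,0,0,0],[0,0,0,0,0,0]]
  ]
}}

```text
time: 31.92
position: [0.4462, -0.0528, 0.2868]
tool_rot: [0.827, 0.562, -0.001, -0.001]
ft_force: [-0.7, -0.3, -0.7]
grip_width: 0.0435
```

{"name": "drive_tool", "arguments": {
  "plan": [
    [[0,0,0,0,0,0],[0,0,0,0,0,0],[0,0,0,0,0,0],[0,0,0,0,0,0]]
  ],
  "grip": 1,
  "force": 25
}}

```text
time: 32.42
position: [0.4459, -0.0533, 0.2884]
tool_rot: [0.827, 0.562, 0.0, 0.0]
ft_force: [-0.5, 1.3, 1.9]
grip_width: 0.0139
```

```bash
python3 - <<'E'
from bar import *
tcp()
E
```

```text
t 32.42 pos [ 0.4459 -0.0533  0.2884] yax -21.62 zax [ 5.e-04 -2.e-04 -1.e+00] w 0.0139 F [-0.5  1.3  1.9]
```

{"name": "drive_tool", "arguments": {
  "plan": [
    [[0,0,0.6,0,0,0],[0,0,1,0,0,0],[0,0,1,0,0,0],[0,0,1,0,0,0],[0,0,1,0,0,0],[0,0,1,0,0,0],[0,0.3,1,0,0,0],[0.2,0.7,0.6,0,0,0.2]]
  ]
}}

```text
time: 33.42
position: [0.4506, -0.0283, 0.4691]
tool_rot: [0.821, 0.57, 0.0, 0.001]
ft_force: [0.2, 0.1, -2.1]
grip_width: 0.014
```

{"name": "drive_tool", "arguments": {
  "plan": [
    [[0.3,1,0,0,0,0.2],[0.3,1,0,0,0,0.2],[0.3,1,0,0,0,0.2],[0.4,1,0,0,0,0.2],[0.5,1,0,0,0,0.2],[0.6,1,0,0,0,0.2],[0.8,1,0,0,0,0.2],[0.8,1,0,0,0,0.2]]
  ]
}}

```text
time: 34.42
position: [0.551, 0.1725, 0.4676]
tool_rot: [0.77, 0.638, -0.001, -0.0]
ft_force: [0.4, -0.1, -1.3]
grip_width: 0.0141
```

{"name": "drive_tool", "arguments": {
  "plan": [
    [[0.8,1,0,0,0,0.2],[0.8,1,0,0,0,0.2],[0.8,1,0,0,0,0.2],[0.6,0.4,0,0,0,0.2],[0,0,0,0,0,0]]
  ]
}}

```text
time: 35.05
position: [0.6262, 0.2572, 0.4669]
tool_rot: [0.743, 0.669, -0.001, -0.0]
ft_force: [-0.1, 0.7, -1.3]
grip_width: 0.0139
```

```bash
python3 - <<'E'
from bar import *
tcp(); cam=snap('wrist','p_wrist.png')
im=cv2.convertScaleAbs(cam[0],alpha=1.5)
cv2.imwrite('pics/p1.png',cv2.resize(im[60:340,180:460],None,fx=2.1,fy=2.1,interpolation=cv2.INTER_CUBIC))
E
```

```text
t 35.05 pos [0.6262 0.2572 0.4669] yax -5.98 zax [-1.4e-03 -4.0e-04 -1.0e+00] w 0.0139 F [-0.1  0.7 -1.3]
```

View pics/p1.png

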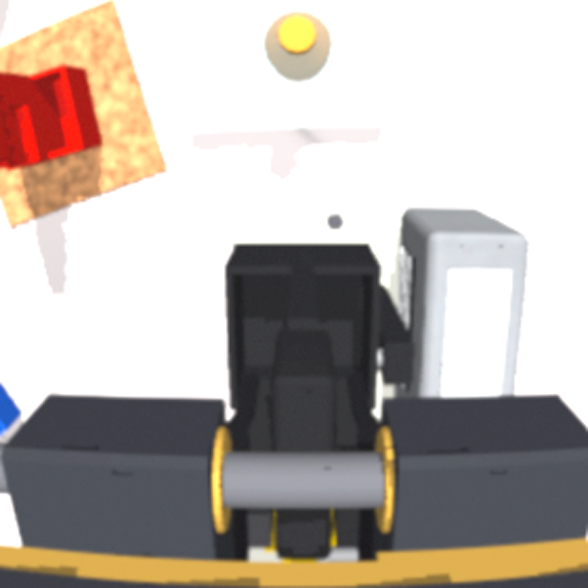

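```bash
python3 - <<'E'
from bar import *
cam=load('n_wrist.png')
P=np.array([.6218,.2113,.125]);ex=np.array([.9947,-.1028,0])
print(proj(cam,[P-.0115*ex,P+.01*ex,P+.048*ex+[0,0,.011]]).round(1))
cv2.imwrite('pics/n2.png',cv2.resize(cv2.convertScaleAbs(cam[0],alpha=1.8)[30:100,290:400],None,fx=6,fy=6,interpolation=cv2.INTER_CUBIC))
E
```

```text
[[310.8  61.3]
 [334.8  61.2]
 [378.8  60.4]]
```

View pics/n2.png

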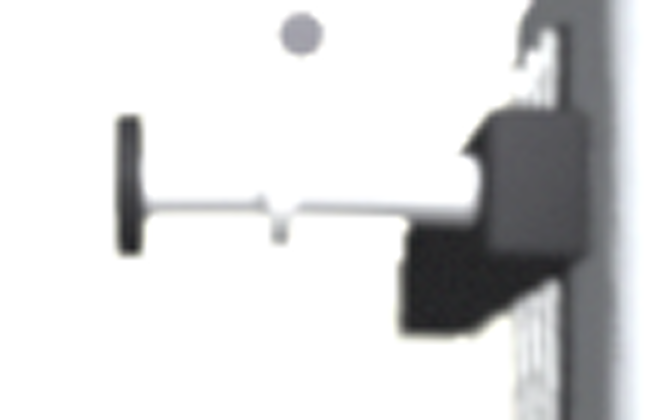

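{"name": "drive_tool", "arguments": {
  "plan": [
    [[0,0,-0.8,0,0,0],[0,0,-1,0,0,0],[0,0,-1,0,0,0],[0,0,-1,0,0,0],[0,0,-0.7,0,0,0],[0,0,-0.4,0,0,0],[0,0,0,0,0,0],[0,0,0,0,0,0]]
  ]
}}

```text
time: 36.1
position: [0.6263, 0.2568, 0.3465]
tool_rot: [0.743, 0.669, 0.001, 0.0]
ft_force: [-0.1, 0.3, -1.2]
grip_width: 0.0134
```

```bash
python3 - <<'E'
from bar import *
tcp()
cam=snap('wrist','q_wrist.png'); cv2.imwrite('pics/q1.png',cv2.resize(cv2.convertScaleAbs(cam[0],alpha=1.8)[120:340,200:440],None,fx=2.7,fy=2.7,interpolation=cv2.INTER_CUBIC))
E
```

```text
t 36.10 pos [0.6263 0.2568 0.3465] yax -6.01 zax [ 1.9e-03  4.0e-04 -1.0e+00] w 0.0134 F [-0.1  0.3 -1.2]
```

View pics/q1.png

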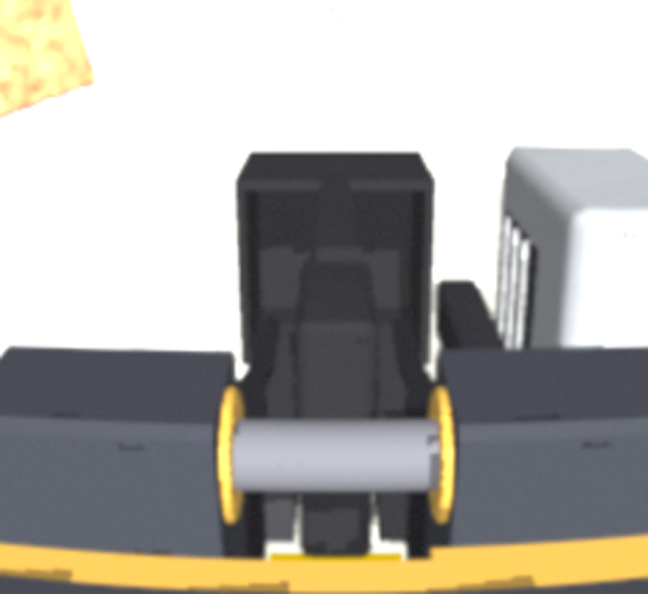

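{"name": "drive_tool", "arguments": {
  "plan": [
    [[0,0,-0.16,0,0,0],[-0.03,-0.3,0,0,0,0],[-0.05,-0.5,0,0,0,0],[-0.05,-0.5,0,0,0,0],[-0.03,-0.3,0,0,0,0],[-0.02,-0.2,0,0,0,0],[0,0,0,0,0,0],[0,0,0,0,0,0]]
  ]
}}

```text
time: 37.15
position: [0.6214, 0.2119, 0.3415]
tool_rot: [0.743, 0.669, -0.0, 0.0]
ft_force: [-0.4, 0.1, -1.6]
grip_width: 0.0137
```

```bash
python3 - <<'E'
from bar import *
tcp()
cam=snap('wrist','r_wrist.png'); cv2.imwrite('pics/r1.png',cv2.resize(cv2.convertScaleAbs(cam[0],alpha=1.8)[120:340,200:440],None,fx=2.7,fy=2.7,interpolation=cv2.INTER_CUBIC))
E
```

```text
t 37.15 pos [0.6214 0.2119 0.3415] yax -5.99 zax [ 1.e-04 -2.e-04 -1.e+00] w 0.0137 F [-0.4  0.1 -1.6]
```

View pics/r1.png

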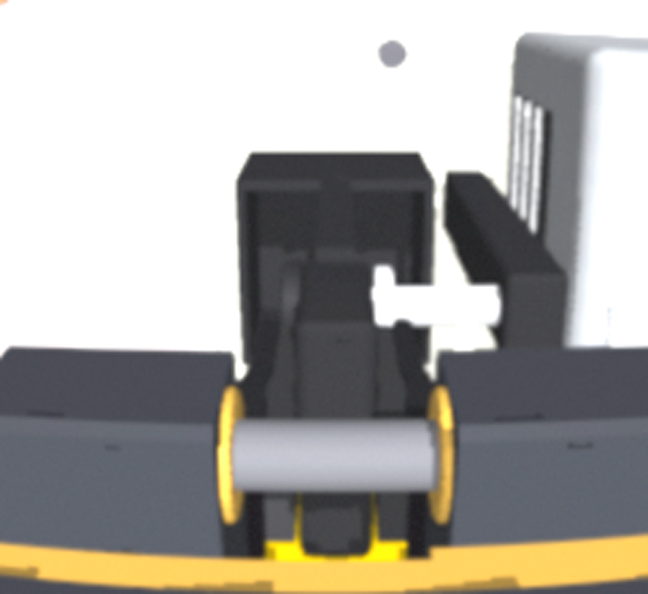

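{"name": "drive_tool", "arguments": {
  "plan": [
    [[0,0,-0.2,0,0,0],[0,0,-0.2,0,0,0],[0,0,-0.1,0,0,0],[0,0,0,0,0,0],[0,0,0,0,0,0]]
  ]
}}

```text
time: 37.83
position: [0.6213, 0.2119, 0.3301]
tool_rot: [0.743, 0.669, 0.0, -0.0]
ft_force: [-1.8, -0.8, 5.2]
grip_width: 0.0137
```

{"name": "drive_tool", "arguments": {
  "plan": [
    [[0,0,0,0,0,0],[0,0,0,0,0,0],[0,0,0,0,0,0],[0,0,0,0,0,0]]
  ],
  "grip": 0.5
}}

```text
time: 38.33
position: [0.6215, 0.2117, 0.3288]
tool_rot: [0.743, 0.669, -0.0, -0.0]
ft_force: [-0.3, 0.5, -0.1]
grip_width: 0.0415
```

{"name": "drive_tool", "arguments": {
  "plan": [
    [[0,0,0.5,0,0,0],[0,0,1,0,0,0],[0,0,1,0,0,0],[0,0,1,0,0,0],[0,0,0.4,0,0,0],[0,0,0,0,0,0]]
  ]
}}

```text
time: 39.08
position: [0.6214, 0.2118, 0.4275]
tool_rot: [0.743, 0.669, 0.001, 0.001]
ft_force: [1.1, 0.3, -0.2]
grip_width: 0.0433
```

```bash
python3 - <<'E'
from bar import *
tcp()
cam=snap('wrist','s_wrist.png')
cam=snap('top','s_top.png');cv2.imwrite('pics/s1.png',cv2.resize(cam[0][80:270,160:500],None,fx=2.35,fy=2.35,interpolation=cv2.INTER_CUBIC))
E
```

```text
t 39.08 pos [0.6214 0.2118 0.4275] yax -6.01 zax [ 1.9e-03  3.0e-04 -1.0e+00] w 0.0433 F [ 1.1  0.3 -0.2]
```

View pics/s_wrist.png

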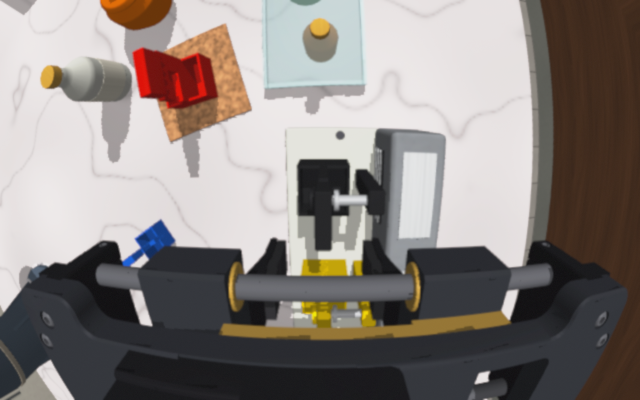

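View pics/s1.png

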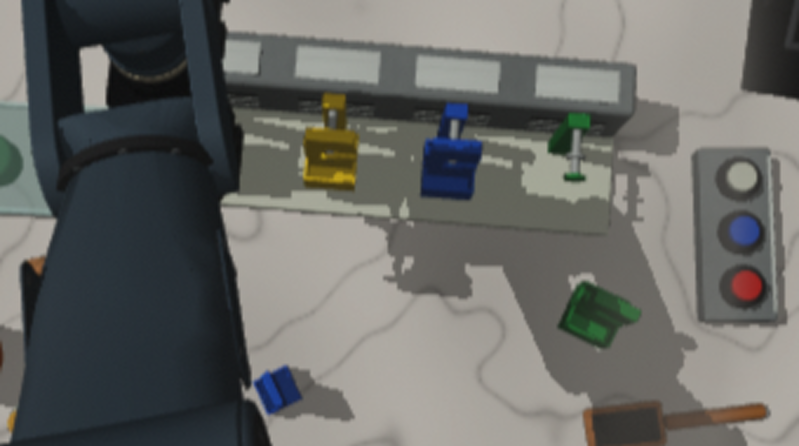

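```bash
python3 - <<'E'
from bar import *
print(onz(load('b_wrist.png'),(435.7,214),.14), onz(load('s_top.png'),(160+605/2.35,80+307/2.35),.14))
E
```

```text
[[ 0.43286635 -0.21016845  0.14      ]] [[ 0.4322591  -0.19704657  0.14      ]]
```

{"name": "drive_tool", "arguments": {
  "plan": [
    [[-0.45,-0.98,0,0,0,-0.27],[-0.45,-0.98,0,0,0,-0.27],[-0.45,-0.98,0,0,0,-0.27],[-0.45,-0.98,0,0,0,-0.27],[-0.45,-0.98,0,0,0,-0.27],[-0.45,-0.98,0,0,0,-0.27],[-0.45,-0.98,0,0,0,-0.27],[-0.45,-0.98,0,0,0,-0.27]]
  ]
}}

```text
time: 40.17
position: [0.5307, 0.015, 0.4253]
tool_rot: [0.814, 0.581, -0.001, -0.001]
ft_force: [-0.9, -0.9, 0.6]
grip_width: 0.0434
```

{"name": "drive_tool", "arguments": {
  "plan": [
    [[-0.45,-0.98,0,0,0,-0.27],[-0.45,-0.98,0,0,0,-0.27],[-0.45,-0.98,0,0,0,-0.27],[-0.45,-0.98,0,0,0,-0.27],[-0.45,-0.98,0,0,0,-0.27],[-0.45,-0.98,0,0,0,-0.27],[-0.45,-0.98,0,0,0,-0.27],[-0.45,-0.98,0,0,0,-0.27]]
  ]
}}

```text
time: 41.18
position: [0.4408, -0.1809, 0.4254]
tool_rot: [0.875, 0.485, -0.001, -0.001]
ft_force: [0.4, -0.7, -0.5]
grip_width: 0.0434
```

{"name": "drive_tool", "arguments": {
  "plan": [
    [[-0.4,-0.9,0,0,0,-0.2],[0,0,0,0,0,0],[0,0,0,0,0,0]]
  ]
}}

```text
time: 41.55
position: [0.4313, -0.2023, 0.4259]
tool_rot: [0.879, 0.476, -0.0, -0.001]
ft_force: [0.1, -0.0, -0.4]
grip_width: 0.0434
```

```bash
python3 - <<'E'
from bar import *
tcp(); cam=snap('wrist','t_wrist.png')
im=cam[0]
im=cv2.convertScaleAbs(im,alpha=1.3)
cv2.imwrite('pics/t1.png',cv2.resize(im[60:260,200:440],None,fx=3,fy=3,interpolation=cv2.INTER_CUBIC))
E
```

```text
t 41.55 pos [ 0.4313 -0.2023  0.4259] yax -33.13 zax [-0.0011  0.0015 -1.    ] w 0.0434 F [ 0.1 -0.  -0.4]
```

View pics/t1.png

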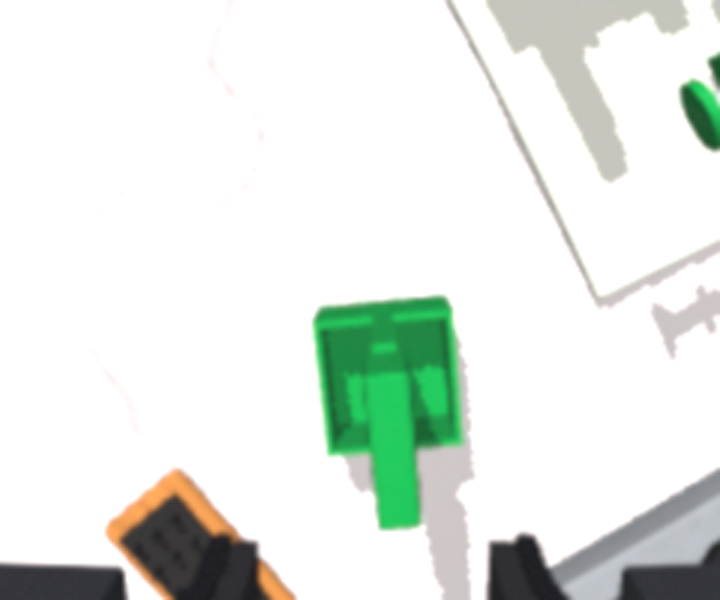

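```bash
python3 - <<'E'
from bar import *
corners(load('t_wrist.png'),[(368,374),(411,374),(378,527),(420,526)],[200,60],3)
E
```

```text
bar [ 0.4336 -0.2101  0.14  ] len 0.0480 thick 0.0126 yaw -29.4
```

{"name": "drive_tool", "arguments": {
  "plan": [
    [[0.09,-0.31,-0.9,0,0,0.3],[0,0,-1,0,0,0.32],[0,0,-1,0,0,0],[0,0,-1,0,0,0],[0,0,-1,0,0,0],[0,0,-0.64,0,0,0],[0,0,0,0,0,0]]
  ]
}}

```text
time: 42.48
position: [0.4337, -0.2095, 0.2869]
tool_rot: [0.863, 0.505, -0.001, -0.002]
ft_force: [-0.5, -0.0, -0.6]
grip_width: 0.0435
```

{"name": "drive_tool", "arguments": {
  "plan": [
    [[0,0,0,0,0,0],[0,0,0,0,0,0],[0,0,0,0,0,0],[0,0,0,0,0,0]]
  ],
  "grip": 1,
  "force": 25
}}

```text
time: 42.98
position: [0.4336, -0.2105, 0.2883]
tool_rot: [0.863, 0.504, 0.0, 0.0]
ft_force: [0.4, 1.1, 1.9]
grip_width: 0.0139
```

```bash
python3 - <<'E'
from bar import *
tcp()
E
```

```text
t 42.98 pos [ 0.4336 -0.2105  0.2883] yax -29.41 zax [ 4.e-04 -3.e-04 -1.e+00] w 0.0139 F [0.4 1.1 1.9]
```

{"name": "drive_tool", "arguments": {
  "plan": [
    [[0,0,0.6,0,0,0],[0,0,1,0,0,0],[0,0,1,0,0,0],[0,0,1,0,0,0],[0,0,1,0,0,0],[0,0,1,0,0,0],[0,0,0.8,0,0,0],[0,0,0.5,0,0,0.3]]
  ]
}}

```text
time: 43.98
position: [0.4335, -0.2104, 0.4613]
tool_rot: [0.855, 0.519, 0.0, 0.0]
ft_force: [0.5, 0.7, -1.9]
grip_width: 0.0135
```

{"name": "drive_tool", "arguments": {
  "plan": [
    [[0.8,0.4,0,0,0,0.5],[0.85,0.45,0,0,0,0.5],[0.85,0.45,0,0,0,0.5],[0.85,0.45,0,0,0,0.5],[0.85,0.45,0,0,0,0.5],[0.85,0.45,0,0,0,0.5],[0.7,0.4,0,0,0,0.5],[0.4,0.2,0,0,0,0.12]]
  ]
}}

```text
time: 44.98
position: [0.5881, -0.1287, 0.46]
tool_rot: [0.742, 0.67, -0.0, -0.0]
ft_force: [-0.4, -0.6, -1.5]
grip_width: 0.0139
```

{"name": "drive_tool", "arguments": {
  "plan": [
    [[0,0,-0.8,0,0,0],[0,0,-1,0,0,0],[0,0,-1,0,0,0],[0,0,-1,0,0,0],[0,0,0,0,0,0]]
  ]
}}

```text
time: 45.6
position: [0.5866, -0.1292, 0.3634]
tool_rot: [0.743, 0.67, -0.001, -0.003]
ft_force: [0.6, -0.1, -0.7]
grip_width: 0.014
```

```bash
python3 - <<'E'
from bar import *
tcp()
cam=snap('wrist','u_wrist.png'); cv2.imwrite('pics/u1.png',cv2.resize(cam[0][120:340,200:440],None,fx=2.7,fy=2.7,interpolation=cv2.INTER_CUBIC))
E
```

```text
t 45.60 pos [ 0.5866 -0.1292  0.3634] yax -5.9 zax [-0.0055  0.0021 -1.    ] w 0.0140 F [ 0.6 -0.1 -0.7]
```

View pics/u1.png

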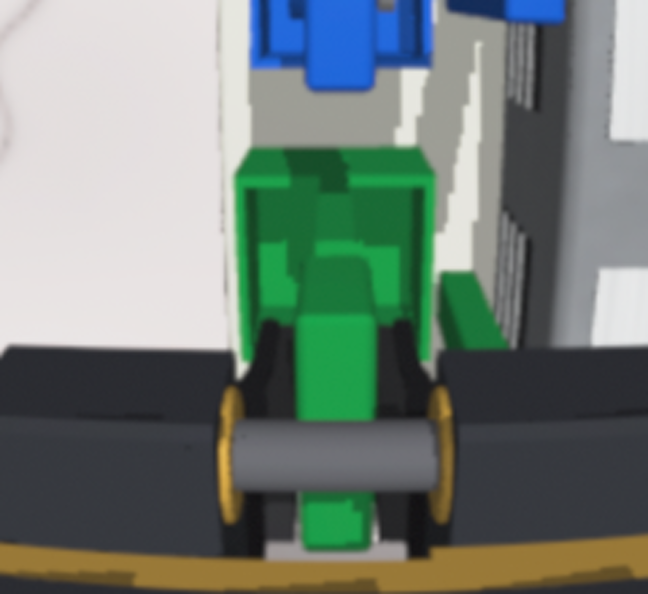

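{"name": "drive_tool", "arguments": {
  "plan": [
    [[0,0,-0.5,0,0,0],[0,0,-0.35,0,0,0],[0,0,0,0,0,0],[0,0,0,0,0,0]]
  ]
}}

```text
time: 46.15
position: [0.5875, -0.1293, 0.3445]
tool_rot: [0.742, 0.67, 0.0, 0.0]
ft_force: [-0.4, 0.4, -2.2]
grip_width: 0.0135
```

```bash
python3 - <<'E'
from bar import *
tcp()
E
```

```text
t 46.15 pos [ 0.5875 -0.1293  0.3445] yax -5.89 zax [ 4.e-04 -2.e-04 -1.e+00] w 0.0135 F [-0.4  0.4 -2.2]
```

Slide: dy −0.0464 (−1.86), dx −0.0053 (−0.21), dz −0.0025 (−0.1).

{"name": "drive_tool", "arguments": {
  "plan": [
    [[-0.02,0,-0.1,0,0,0],[-0.03,-0.3,0,0,0,0],[-0.05,-0.5,0,0,0,0],[-0.05,-0.5,0,0,0,0],[-0.04,-0.36,0,0,0,0],[-0.02,-0.2,0,0,0,0],[0,0,0,0,0,0],[0,0,0,0,0,0]]
  ]
}}

```text
time: 47.15
position: [0.5821, -0.1755, 0.3417]
tool_rot: [0.742, 0.67, 0.0, -0.0]
ft_force: [-0.4, -0.6, -1.8]
grip_width: 0.0141
```

```bash
python3 - <<'E'
from bar import *
tcp()
cam=snap('wrist','v_wrist.png'); cv2.imwrite('pics/v1.png',cv2.resize(cam[0][120:340,200:440],None,fx=2.7,fy=2.7,interpolation=cv2.INTER_CUBIC))
E
```

```text
t 47.15 pos [ 0.5821 -0.1755  0.3417] yax -5.88 zax [-2.e-04  3.e-04 -1.e+00] w 0.0141 F [-0.4 -0.6 -1.8]
```

View pics/v1.png

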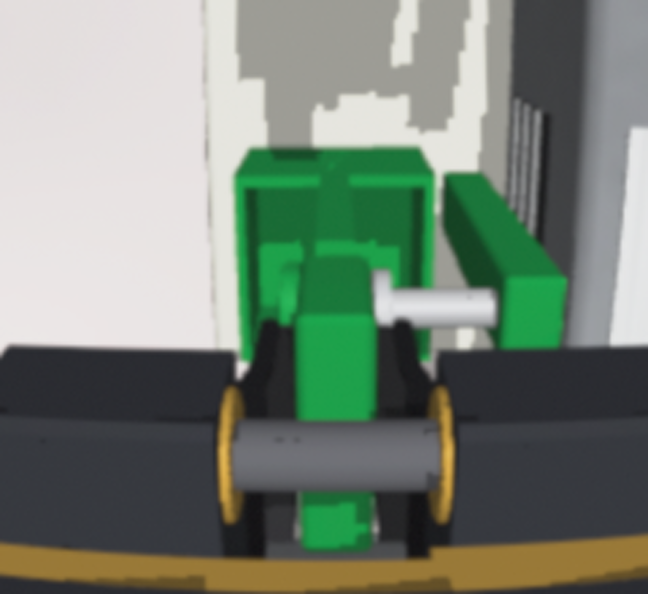

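{"name": "drive_tool", "arguments": {
  "plan": [
    [[0,-0.05,0,0,0,0],[0,0,-0.2,0,0,0],[0,0,-0.2,0,0,0],[0,0,-0.1,0,0,0],[0,0,0,0,0,0],[0,0,0,0,0,0]]
  ]
}}

```text
time: 47.95
position: [0.582, -0.1769, 0.33]
tool_rot: [0.742, 0.67, -0.0, -0.0]
ft_force: [-2.3, 0.4, 6.1]
grip_width: 0.0137
```

{"name": "drive_tool", "arguments": {
  "plan": [
    [[0,0,0,0,0,0],[0,0,0,0,0,0],[0,0,0,0,0,0],[0,0,0,0,0,0]]
  ],
  "grip": 0.5
}}

```text
time: 48.45
position: [0.5822, -0.177, 0.329]
tool_rot: [0.743, 0.67, -0.0, -0.0]
ft_force: [1.0, -0.2, -0.3]
grip_width: 0.0415
```

{"name": "drive_tool", "arguments": {
  "plan": [
    [[0,0,0.5,0,0,0],[0,0,1,0,0,0],[0,0,1,0,0,0],[0,0,1,0,0,0],[0,0,0.4,0,0,0],[0,0,0,0,0,0]]
  ]
}}

```text
time: 49.2
position: [0.5822, -0.177, 0.4277]
tool_rot: [0.743, 0.67, 0.0, 0.001]
ft_force: [0.5, 0.4, 0.6]
grip_width: 0.0436
```

{"name": "drive_tool", "arguments": {
  "plan": [
    [[-0.4,-1,0.5,0,0,0],[-0.4,-1,0.5,0,0,0],[-0.4,-1,0,0,0,0],[-0.4,-1,0,0,0,0],[0,0,0,0,0,0],[0,0,0,0,0,0]]
  ],
  "grip": 1
}}

```text
time: 49.95
position: [0.5422, -0.2765, 0.4508]
tool_rot: [0.743, 0.67, 0.0, -0.001]
ft_force: [0.1, -0.8, 0.4]
grip_width: 0.0009
```

```bash
python3 - <<'E'
from bar import *
tcp()
cam=snap('wrist','w_wrist.png')
cam=snap('top','w_top.png');cv2.imwrite('pics/w1.png',cv2.resize(cam[0][80:270,160:500],None,fx=2.35,fy=2.35,interpolation=cv2.INTER_CUBIC))
cam=snap('scene','w_scene.png');cv2.imwrite('pics/w2.png',cv2.resize(cam[0][160:300,130:480],None,fx=2.25,fy=2.25,interpolation=cv2.INTER_CUBIC))
E
```

```text
t 49.95 pos [ 0.5422 -0.2765  0.4508] yax -5.9 zax [-0.0014  0.0019 -1.    ] w 0.0009 F [ 0.1 -0.8  0.4]
```

View pics/w_wrist.png

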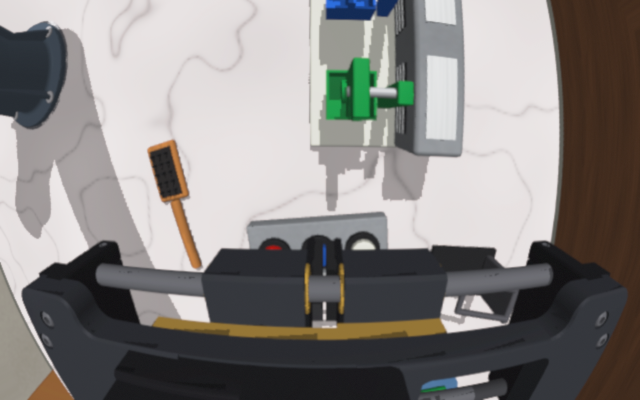

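View pics/w1.png

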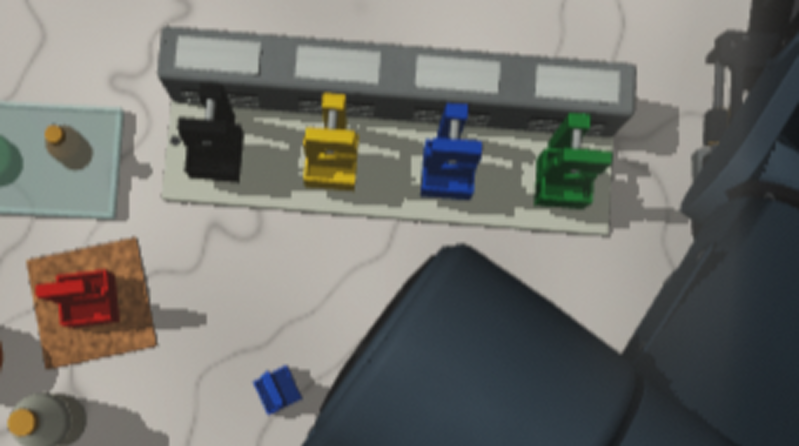

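View pics/w2.png

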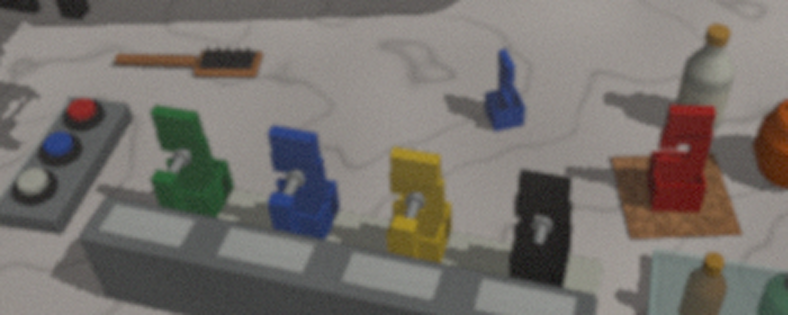

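```bash
python3 - <<'E'
from bar import *
cam=load('w_wrist.png'); cv2.imwrite('pics/w3.png',cv2.resize(cv2.convertScaleAbs(cam[0],alpha=1.3)[40:140,310:430],None,fx=6,fy=6,interpolation=cv2.INTER_CUBIC))
cam=load('w_top.png'); cv2.imwrite('pics/w4.png',cv2.resize(cv2.convertScaleAbs(cam[0],alpha=1.5)[110:175,225:430],None,fx=3.9,fy=3.9,interpolation=cv2.INTER_CUBIC))
E
```

```text
(no output)
```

View pics/w3.png

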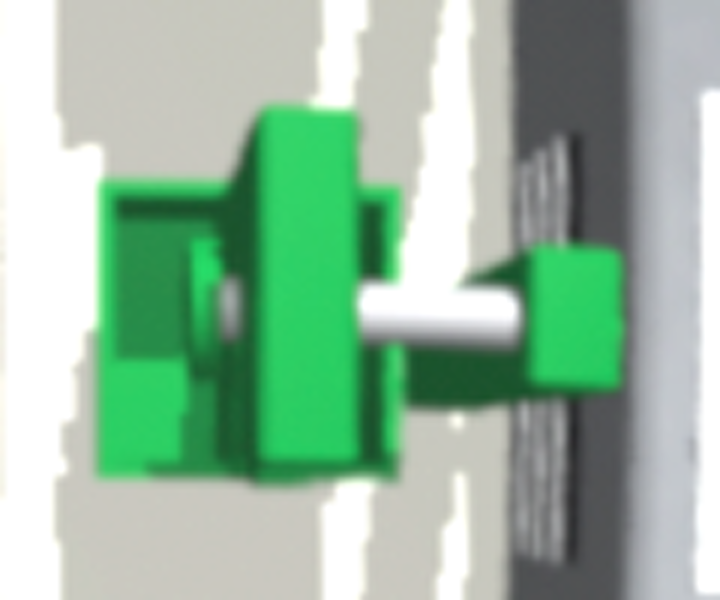

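View pics/w4.png

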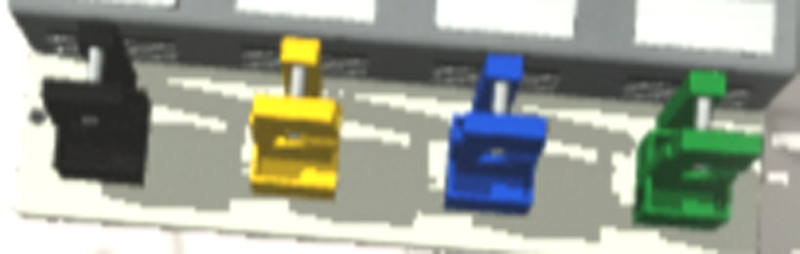

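```bash
python3 - <<'E'
from bar import *
cam=load('w_wrist.png')
corners(cam,[(265,107),(357,110),(260,460),(357,462)],[310,40],6,.182)
corners(cam,[(101,185),(400,187),(98,476),(398,478)],[310,40],6,.087)
t=load('w_top.png')
for n,b,r in (('k',[(43,82),(150,95),(45,98),(148,112)],0),('y',[(253,97),(338,102),(250,112),(337,118)],0),('b',[(455,113),(546,118),(455,130),(545,135)],0),('g',[(668,130),(760,133),(668,155),(760,157)],0)):
    print(n,onz(t,np.mean(b,0)/3.9+[225,110],.182).round(3))
print([ (np.array([.5954,-.0465])+k*np.array([.01325,.129])).round(3) for k in (2,1,0,-1)])
E
```

```text
bar [ 0.5819 -0.1775  0.182 ] len 0.0481 thick 0.0123 yaw -6.2
bar [ 0.5822 -0.1767  0.087 ] len 0.0546 thick 0.0548 yaw -6.2
k [[0.617 0.201 0.182]]
y [[0.608 0.081 0.182]]
b [[ 0.595 -0.043  0.182]]
g [[ 0.58  -0.172  0.182]]
[array([0.622, 0.212]), array([0.609, 0.082]), array([ 0.595, -0.046]), array([ 0.582, -0.176])]
```

```bash
python3 - <<'E'
from bar import *
b=load('b_wrist.png');t=load('b_top.png')
print([ (x.round(4)) for x in near2(b,(514.7,142.1),t,(476.5,177.5))])
print([ (x.round(4)) for x in near2(b,(510.2,179.9),t,(477.2,201.0))])
def white(cam,roi):
    im=cam[0];hsv=cv2.cvtColor(im,cv2.COLOR_BGR2HSV);m=cv2.inRange(hsv,(0,0,110),(180,60,255));k=np.zeros_like(m);x,y,w,h=roi;k[y:y+h,x:x+w]=m[y:y+h,x:x+w]
    return [(q[0],q[1].tolist()) for q in blobs(k,40)]
print(white(b,(500,88,30,32)),white(t,(464,143,22,24)))
s=load('w_scene.png')
for n,p in (('blue','blue'),('red','red')):
    for q in blobs(mask(s[0],n,60),20):
        if q[0][0]<190: print(n,q[0],q[1].tolist())
E
```

```text
[array([ 0.5223, -0.3772,  0.0516]), array([ 0.5237, -0.3781,  0.0521])]
[array([ 0.4606, -0.3749,  0.0523]), array([ 0.4614, -0.3757,  0.0527])]
[(array([518.5, 101.7]), [500, 88, 30, 32, 589]), (array([502.6, 115.5]), [500, 107, 10, 13, 54])] [(array([475.5, 154.5]), [470, 149, 12, 12, 111])]
blue [155.3 223.5] [149, 219, 13, 10, 99]
red [166.  208.3] [160, 204, 13, 10, 100]
```

```bash
python3 - <<'E'
from bar import *
b=load('b_wrist.png');t=load('b_top.png');s=load('w_scene.png')
print(near2(t,(476.5,177.5),s,(155.3,223.5)),near2(b,(514.7,142.1),s,(155.3,223.5)))
print(near2(t,(477.2,201),s,(166,208.3)))
w=(265+680/2.7,20+227/2.7); print(w,near2(b,w,t,(475.5,154.5)))
E
```

```text
(array([ 0.52433907, -0.37956824,  0.04813088]), array([ 0.52352009, -0.37739933,  0.04719837])) (array([ 0.52205161, -0.38063334,  0.04666008]), array([ 0.52190688, -0.37879064,  0.04537915]))
(array([ 0.46198661, -0.37771023,  0.04716462]), array([ 0.46122613, -0.37563668,  0.04632033]))
(516.8518518518518, 104.07407407407406) (array([ 0.58383259, -0.3796759 ,  0.04869392]), array([ 0.58597254, -0.38044199,  0.0494208 ]))
```

{"name": "drive_tool", "arguments": {
  "plan": [
    [[0.4,-1,0,0,0,0],[0.4,-1,0,0,0,0],[0.4,-1,0,0,0,0],[0.4,-1,-0.5,0,0,0],[0.1,-0.14,-1,0,0,0],[0,0,-1,0,0,0],[0,0,-1,0,0,0],[0,0,-1,0,0,0]]
  ]
}}

```text
time: 51.1
position: [0.5852, -0.3796, 0.3384]
tool_rot: [0.742, 0.67, 0.0, -0.0]
ft_force: [-0.3, 0.8, -0.1]
grip_width: 0.0002
```

{"name": "drive_tool", "arguments": {
  "plan": [
    [[0,0,-1,0,0,0],[0,0,-1,0,0,0],[0,0,-0.8,0,0,0],[0,0,0,0,0,0],[0,0,0,0,0,0]]
  ]
}}

```text
time: 51.72
position: [0.5852, -0.3806, 0.2701]
tool_rot: [0.742, 0.67, 0.0, 0.001]
ft_force: [0.4, -0.6, 0.3]
grip_width: 0.0006
```

```bash
python3 - <<'E'
from bar import *
tcp(); snap('wrist','x_wrist.png')
cam=snap('scene','x_scene.png');cv2.imwrite('pics/x2.png',cv2.resize(cv2.convertScaleAbs(cam[0],alpha=1.3)[160:290,90:260],None,fx=4,fy=4,interpolation=cv2.INTER_CUBIC))
E
```

```text
t 51.73 pos [ 0.5852 -0.3806  0.2701] yax -5.87 zax [ 0.0012 -0.001  -1.    ] w 0.0006 F [ 0.4 -0.6  0.3]
```

View pics/x_wrist.png

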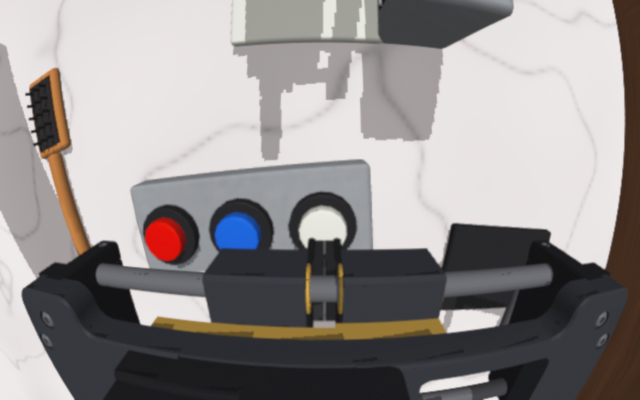

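View pics/x2.png

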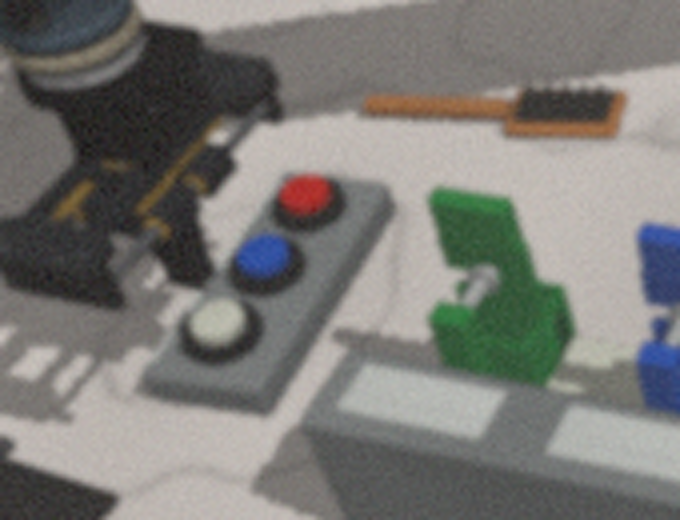

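```bash
python3 - <<'E'
from bar import *
c=load('x_wrist.png')
for n in('red','blue'):
  for q in blobs(mask(c[0],n,150),150): print(n,q[0],q[1].tolist(),[onz(c,q[0],z)[0].round(4) for z in(.042,.048)],rect(c,q[2],.048))
hs=cv2.cvtColor(c[0],cv2.COLOR_BGR2HSV)
print(onz(c,[(299,225),(349,225),(323,206)],.048).round(4), proj(c,[[.5852,-.3806,.088],[.5852,-.3806,.048]]))
E
```

```text
red [163.1 239.3] [145, 218, 36, 43, 1178] [array([ 0.4556, -0.3793,  0.042 ]), array([ 0.4596, -0.3771,  0.048 ])] (array([ 458.3, -377.6]), array([33.3, 34.9]), np.float32(1.4))
blue [236.3 232.4] [215, 213, 43, 36, 1264] [array([ 0.5202, -0.3785,  0.042 ]), array([ 0.5223, -0.3764,  0.048 ])] (array([ 521.5, -375.1]), array([27. , 32.5]), np.float32(85.6))
[[ 0.5683 -0.3751  0.048 ]
 [ 0.6029 -0.3787  0.048 ]
 [ 0.5864 -0.3631  0.048 ]] [[323.95918169 254.59055109]
 [323.9241964  230.04803926]]
```

{"name": "drive_tool", "arguments": {
  "plan": [
    [[0,0,-0.7,0,0,0],[0,0,-0.6,0,0,0],[0,0,0,0,0,0],[0,0,-0.12,0,0,0],[0,0,0,0,0,0]]
  ]
}}

```text
time: 52.45
position: [0.5846, -0.3804, 0.2338]
tool_rot: [0.742, 0.67, -0.0, -0.0]
ft_force: [-1.8, 0.3, 2.2]
grip_width: 0.0004
```

{"name": "drive_tool", "arguments": {
  "plan": [
    [[0,0,-0.12,0,0,0],[0,0,0,0,0,0]]
  ]
}}

```text
time: 52.7
position: [0.5847, -0.3806, 0.231]
tool_rot: [0.743, 0.67, 0.0, 0.0]
ft_force: [-1.2, 1.5, 3.0]
grip_width: 0.0006
```

{"name": "drive_tool", "arguments": {
  "plan": [
    [[0,0,-0.1,0,0,0],[0,0,0,0,0,0]]
  ]
}}

```text
time: 52.95
position: [0.5848, -0.3806, 0.2287]
tool_rot: [0.743, 0.67, 0.0, 0.0]
ft_force: [-1.0, 0.9, 3.8]
grip_width: 0.0003
```

{"name": "drive_tool", "arguments": {
  "plan": [
    [[0,0,-0.1,0,0,0],[0,0,0,0,0,0]]
  ]
}}

```text
time: 53.2
position: [0.5848, -0.3805, 0.2285]
tool_rot: [0.742, 0.67, -0.0, 0.0]
ft_force: [-4.0, 3.2, 14.1]
grip_width: 0.0004
```

{"name": "drive_tool", "arguments": {
  "plan": [
    [[0,0,0.4,0,0,0],[0,0,0.8,0,0,0],[-0.8,0.02,0,0,0,0],[-0.9,0.03,0,0,0,0],[-0.78,0.03,0,0,0,0],[0,0,0,0,0,0],[0,0,0,0,0,0]]
  ]
}}

```text
time: 54.08
position: [0.5235, -0.3789, 0.2562]
tool_rot: [0.743, 0.67, 0.0, 0.001]
ft_force: [-0.2, 0.5, 0.3]
grip_width: 0.0005
```

{"name": "drive_tool", "arguments": {
  "plan": [
    [[0,0,-0.5,0,0,0],[0,0,-0.4,0,0,0],[0,0,-0.15,0,0,0],[0,0,0,0,0,0]]
  ]
}}

```text
time: 54.58
position: [0.523, -0.3784, 0.2294]
tool_rot: [0.742, 0.67, 0.0, -0.0]
ft_force: [1.4, 0.6, 3.8]
grip_width: 0.0005
```

{"name": "drive_tool", "arguments": {
  "plan": [
    [[0,0,-0.1,0,0,0],[0,0,0,0,0,0]]
  ]
}}

```text
time: 54.82
position: [0.5229, -0.3783, 0.2285]
tool_rot: [0.742, 0.67, 0.0, 0.0]
ft_force: [-0.8, 2.9, 10.1]
grip_width: 0.0004
```

{"name": "drive_tool", "arguments": {
  "plan": [
    [[0,0,0.4,0,0,0],[0,0,0.75,0,0,0],[-0.8,0.02,0,0,0,0],[-0.9,0.03,0,0,0,0],[-0.78,0.03,0,0,0,0],[0,0,0,0,0,0],[0,0,0,0,0,0]]
  ]
}}

```text
time: 55.7
position: [0.4613, -0.377, 0.2563]
tool_rot: [0.743, 0.67, 0.0, 0.001]
ft_force: [0.4, 0.1, 0.9]
grip_width: 0.0004
```

{"name": "drive_tool", "arguments": {
  "plan": [
    [[0,0,-0.5,0,0,0],[0,0,-0.4,0,0,0],[0,0,-0.15,0,0,0],[0,0,0,0,0,0]]
  ]
}}

```text
time: 56.2
position: [0.461, -0.3764, 0.2293]
tool_rot: [0.742, 0.67, 0.0, -0.0]
ft_force: [0.5, 1.6, 2.7]
grip_width: 0.0005
```

{"name": "drive_tool", "arguments": {
  "plan": [
    [[0,0,-0.1,0,0,0],[0,0,0,0,0,0]]
  ]
}}

```text
time: 56.45
position: [0.461, -0.3763, 0.2285]
tool_rot: [0.742, 0.67, 0.0, 0.0]
ft_force: [-0.8, 1.7, 11.9]
grip_width: 0.0005
```

All three bottomed out. Rising clear and checking.

{"name": "drive_tool", "arguments": {
  "plan": [
    [[0,0,0.5,0,0,0],[0,0,1,0,0,0],[0,0,1,0,0,0],[0,0,1,0,0,0],[0,0,1,0,0,0],[0,0,1,0,0,0],[0,0,1,0,0,0],[0,0,0,0,0,0]]
  ]
}}

```text
time: 57.45
position: [0.4608, -0.3769, 0.3913]
tool_rot: [0.742, 0.67, -0.0, 0.002]
ft_force: [-0.4, -0.6, 0.0]
grip_width: 0.0009
```

```bash
python3 - <<'E'
from bar import *
tcp()
cam=snap('scene','z_scene.png');cv2.imwrite('pics/z2.png',cv2.resize(cam[0][160:300,130:510],None,fx=2.1,fy=2.1,interpolation=cv2.INTER_CUBIC))
cam=snap('top','z_top.png')
E
```

```text
t 57.45 pos [ 0.4608 -0.3769  0.3913] yax -5.89 zax [ 0.0024 -0.0034 -1.    ] w 0.0009 F [-0.4 -0.6  0. ]
```

View pics/z2.png

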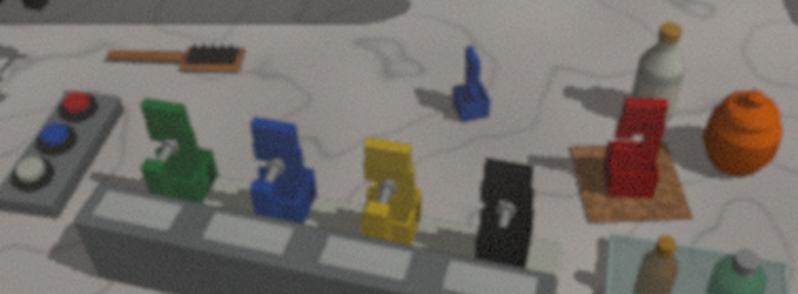

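View pics/z_top.png

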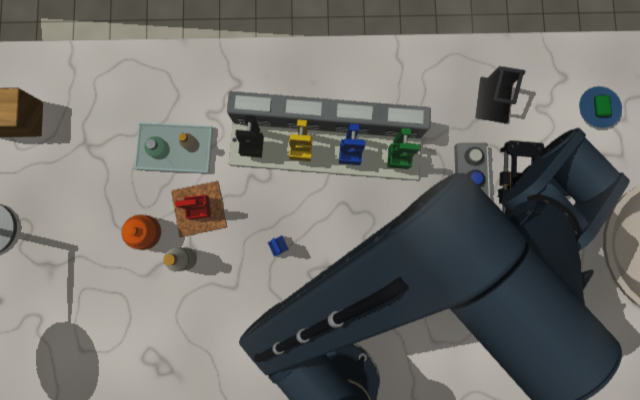

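The four caddies hang upright, each on the post of its own colour. Red stands on the mat (200, 208 in the top picture), and the bystanders are where they were. I am handing the job in.

```bash
python3 -c "
from rig import robot
print(robot.hand_in())"
```

```text
the job is handed in; nothing more can be done
None
```

The job is done and handed in at about 57.5 s, well inside the 210 s limit; the hand-in gave no verdict.

- **Red caddy:** I took it off the blue pin and stood it upright near the centre of the cork mat.
- **Rinsed caddies:** All four were there. Blue, yellow, black and green each went onto the post of its own colour, slid on sideways and let down. Each one met its pin at about the expected height and took up 4 to 6 N as it came to rest.
- **Keys:** I pressed white, then blue, then red, each down to its stop. The force rose past the spring's 4 N to 14, 10 and 12 N. The key travel itself could not be read directly.
- **Last checks:** The final scene and top pictures show all four caddies hanging upright, red on the mat and the arm clear. The jar, bottles, lotion and small blue caddy look unmoved. In the top view the arm hides the hairbrush, but it is visible and in place in the scene view.

Two measurements disagreed slightly:

- **Green caddy:** it sits about 1.5 mm to one side of its pin centre, inside the notch's 2 mm play. It measured upright.
- **Key tops:** camera estimates of their height ranged from 45 to 53 mm, so I found the stops by force instead.

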